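# Clip the sprung lifting handle to a slide rack and carry it to the next bath

## Task

Take the sprung lifting handle out of its holster and clip it to the lifting post of the staining rack that is loaded with slides: nose on the head of the post, plunger pressed so that the forked hook drops below the head, hook slid under the head around the neck, plunger let up again so that the head is clamped. Then lift the rack out by the handle, lower it gently into the dish that stands empty until it is flat on the floor of the dish before letting go, and leave it there with the handle still clipped on upright. Do not touch the loaded rack with the gripper, do not tip it, and leave the bare rack and the bottles and other things on the bench where they are.

Things in the scene. Friction and masses are not known exactly. Their poses are not given: they have to be found in the camera images.
- lifter: sprung lifting handle, loose, 0.2 kg, 123 mm high, upright in its holster at the start. Origin on its axis at the flat underside of the nose; z up the axis. Slippery white nose shoe x = -12 to +24, y = -14 to +14 mm; barrel 26 mm across; flange 42 mm across at z = 44 to 52, knob on top. The hook under the nose is open towards +x: to catch a post the handle moves in its own +x.
- plunger (a joint): plunger travel in the barrel, m: 0 = up (hook closed, fork 2 mm below the nose), 0.018 = fully pressed (fork 20 mm below the nose); knob and fork are one piece. Spring: 5.5 N at 0, 10 N at 0.018, pushing up. It reads 0.006 when clamped on a post head (8 mm thick). To press the knob, the nose must stand on something such as the top of the head.
- knob_mid (a point): centre of the black thumb knob on the plunger: rounded block 34 (x) by 28 (y, between two flats for the fingers) by 26 mm high, axes as lifter. With the plunger up it is 103 mm above the nose and its underside 38 mm clear above the flange. The handle is lifted and carried by it.
- fork_mid (a point): centre of the forked hook, on the handle's axis at the fork's upper face; axes as lifter. Steel fork 5 mm thick; two tines 8.5 mm wide in y, slot 13 mm wide between them; tine tips at x = +9, bottom of the slot at x = -9, back at x = -19 mm. Clipped, this point lies on the post's axis under the head (within 8 mm in x, 6 mm in y).
- holster: open-topped grey socket on a dark base plate, fixed to the bench, in which the handle stands with its fork on the floor: socket 60 (x) x 46 (y) mm outside, walls 4 mm, rim at z = 50, floor at z = 12 mm; origin on the bench under the handle's axis. The handle comes out straight up.
- rack_loaded: steel slide rack full of glass slides with white frosted ends, 0.24 to 0.4 kg, 84 (x) x 72 (y) mm, 86 mm high with its lifting post; origin at the centre of its underside, z up. Frame and slides reach up to z = 33 mm; slides stand along x. It stands in dish_full at the start.
- rack_loaded_head (a point): centre of the flat top of the head on the loaded rack's lifting post, 86 mm above the rack's underside, axes as rack_loaded. Head 22 (x) by 26 (y) by 8 mm thick; below it the neck, 14 (x) by 8 (y) mm, free for the hook for 37 mm below the head, from +x or from -x alike. With the handle's axis 21 to 32 mm short of the post's axis the nose rests on the head while the tines pass beside it.
- rack_bare: rack of the same shape and size without slides, in dish_spare; to be left alone
- dish_full: white plastic dish in which the loaded rack stands at the start, fixed to the bench: 110 (x) x 98 (y) x 52 mm outside, with a small lug on each end (131 mm over the lugs), 100 x 88 mm inside, floor 5 mm above the bench; origin at the centre of its underside, z up
- dish_vacant: the empty dish, same shape and size as dish_full, fixed to the bench. The loaded rack goes here, long side (x) along the dish's long side (x), either way round; 8 mm of room on every side
- dish_spare: dish of the same shape and size in which the bare rack stands, fixed to the bench
- saline: large white bottle, 64 mm across, 150 mm high, loose; origin at the centre of its underside (as for all things below)
- stain_small: small white bottle with a pointed blue cap, 44 mm across, 98 mm high, loose
- coplin: glass staining jar, 56 mm across, 90 mm high, loose
- timer: flat bench timer, 66 x 66 x 19 mm, loose
- tape_roll: roll of tape lying flat, 69 mm across, 19 mm high, loose
- pipette_pot: dark pot with pipettes standing in it, fixed: pot 116 mm across and 136 mm high, pipettes lean out above it to about 230 mm; origin at the centre of its foot
There are look-alikes about, which are no part of the job. Leave any pink look-alike of the lifter alone.

How it is judged:
On the way, in this order (a step that is already met when the one before it is completed fails the run):
1. the handle's plunger is pressed at the loaded rack's post, so that its hook is open (value of joint plunger above 0.012 m and horizontal distance between fork_mid and rack_loaded_head below 0.05 m), for 0.05 s.
2. the plunger is let up and the post head is clamped between fork and nose, the rack still in its first dish (value of joint plunger between 0.004 and 0.009 m and z of fork_mid in the frame of rack_loaded between 0.0735 and 0.0805 m and x of fork_mid in the frame of rack_loaded between -0.008 and 0.008 m and y of fork_mid in the frame of rack_loaded between -0.006 and 0.006 m and z of rack_loaded in the frame of dish_full below 0.03 m), for 0.1 s.
3. the rack hangs from the handle, lifted clear of its first dish (value of joint plunger between 0.004 and 0.009 m and z of fork_mid in the frame of rack_loaded between 0.0735 and 0.0805 m and x of fork_mid in the frame of rack_loaded between -0.008 and 0.008 m and y of fork_mid in the frame of rack_loaded between -0.006 and 0.006 m and z of rack_loaded in the frame of dish_full above 0.045 m), for 0.1 s.
4. the rack is set down on the floor of the empty dish while the gripper still holds the handle (x of rack_loaded in the frame of dish_vacant between -0.02 and 0.02 m and y of rack_loaded in the frame of dish_vacant between -0.02 and 0.02 m and z of rack_loaded in the frame of dish_vacant below 0.008 m and contact force between the fingers and lifter above 1 N), for 0.1 s.
At the end, for the whole second after the job is handed in: The loaded rack stands in the dish that was empty, flat on its floor (within 3 mm of height, 0.06 rad) and at rest, with the handle clipped on its post: head clamped between fork and nose (plunger at 4 to 9 mm, fork just under the head within 8 mm of the post's axis), handle upright within 0.15 rad (value of joint plunger between 0.004 and 0.009 m and z of fork_mid in the frame of rack_loaded between 0.0735 and 0.0805 m and x of fork_mid in the frame of rack_loaded between -0.008 and 0.008 m and y of fork_mid in the frame of rack_loaded between -0.006 and 0.006 m and x of rack_loaded in the frame of dish_vacant between -0.02 and 0.02 m and y of rack_loaded in the frame of dish_vacant between -0.02 and 0.02 m and z of rack_loaded in the frame of dish_vacant between 0.002 and 0.008 m and angle between rack_loaded's own z axis and vertical below 0.06 rad and angle between lifter's own z axis and vertical below 0.15 rad and linear speed of rack_loaded below 0.02 m/s and linear speed of lifter below 0.03 m/s); the robot touches nothing.
It fails at once if the gripper's fingers touch the loaded rack (contact force between the fingers and rack_loaded above 1.5 N).
It fails at once if the loaded rack is tipped by more than 0.35 rad (angle between rack_loaded's own z axis and vertical above 0.35 rad).
It fails at once if the loaded rack is dropped or pushed hard into the empty dish (over 40 N) (contact force between rack_loaded and dish_vacant above 40 N).
It fails at once if the bare rack or another loose thing on the bench is moved by more than 20 mm (distance of any of saline, stain_small, coplin, timer, tape_roll, rack_bare from where it was at the start of the episode above 0.02 m).
It also fails if it takes over 58 s, if anything falls off the work surface, if the arm or the gripper's body presses on something with over 40 N, if the wrist force passes 120 N, or if a joint passes its speed limit or range.

## Robot

A 6-joint arm with a two-finger parallel gripper is mounted at the origin on the work surface; the furniture and walls round the work are solid. World frame = base frame: x ahead of the robot, y to its left, z up, the work surface at z = 0. Lengths are in m, angles in rad, forces in N, time in s.
With the tool pointing down it reaches from about 0.35 to 0.775 m from the base axis. Payload 7.3 kg.
Tool frame: the origin (TCP) lies midway between the tips of the shut fingers; the grasp point (between the pads) lies grasp_offset behind it (grasp_offset is the distance from the TCP to the grasp point, in m); z points along the fingers, y is the line along which they close (so a half turn about z gives the same grasp; the last joint's range is limited). The gripper opens to 92 mm and grips with 3 to 60 N. Pads are 19 mm wide; open, the fingers measure 130 mm over their backs; the gripper's body (75 mm by 190 mm) begins 47 mm behind the grasp point.
Start: joints at [-1.407, 0.342, 1.524, -0, 1.275, -0.146], TCP at [0.16, -0.5, 0.196] pointing down, gripper open.
Joint ranges: [-2.53, 2.53], [-0.77, 2.02], [0.04, 2.7], [-1, 4.14], [0.28, 2.66], [-3.11, 3.11]. Speed limits (rad/s): [2.57, 2.57, 3.14, 3.14, 3.14, 3.14].

## Interface

Orientations are given as [roll, pitch, yaw] about the fixed x, y, z axes, in that order (R = Rz(yaw) Ry(pitch) Rx(roll)).
In Python, from cell import * gives the robot as it stands.
- The arm moves only by the tool step_arm, never from a script. Its argument "plan" is a list of rows, each a list of 5 numbers: the closure, from -1 (fully open) to 1 (shut), then the shift along the tool's x, y, z in m, then the turn about the tool's z in rad. In form: [[hand, x, y, z, twist], ...]. A call has 1 to 20 rows; each row is the pose to reach, as a shift and turn from the pose commanded when the call began, along the tool's axes at that moment; what a row does not reach only later rows make up. A row lasts 1/8 s, in which the tool goes at most 62.5 mm and 10.7 degrees, less where a joint would pass 70% of its speed; a pose out of reach is approached as far as the arm can. A call with a gripper value outside its range is refused whole. The fingers move at their own pace and stop on an object; "grip_force" is the grip in N (left out, the last holds). Time passes only in rows, so rows that repeat a pose let the fingers close. It gives the time, the measured TCP pose, the force, the opening and the grip force at its end, in the units of the state.
- observe(): the state, without advancing time (a new reading comes with each control period).
- read_camera(name): name is "side" or "top" or "wrist"; returns a dict with "img" (400x640x3 uint8, red, green, blue), "range_z" (400x640 float32, m along the optical axis (not along the pixel's ray), 0 where there is no reading), "fx", "fy", "cx", "cy" (pixels), "R" (3x3) and "t" (3): a world point X has camera coordinates R X + t; the wrist camera has in their place "T_tool_cam" (4x4, takes a point from camera to tool coordinates, whose origin is the TCP and whose axes are the flange's). Camera axes: x right, y down, z forward; pixel columns grow to the right and rows downward; lengths in m; the calibration is good to about 2 mm. A picture is of the moment at which its call begins: read the wrist's pose just before it.
- hand_in(): hands the job in; it is judged then, once.
The state is a dict: "time": time; "qpos": joint angles; "qvel": joint speeds; "joint_efforts": joint torques, N m; "tool_pos": TCP position; "tool_rot": TCP orientation; "contact_force": force on the tool from outside, world axes, zero at the start; "torque": the same for the moment, N m; "opening": finger opening in m; "grip_force": force on a finger pad.
Only numpy, scipy, OpenCV 4.12 (cv2) and the standard library are available. Lean on these libraries where they do the work, as an engineer would, in place of code of your own. Each camera call takes 0.05 s, during which the arm holds its last target. There are 200 camera calls.

## Working session

There is one attempt and no reset: what is moved stays moved. The work goes in short steps, Python scripts to look and compute and a tool call to move; the robot and the scene stay as the last step left them, time stands still between calls to the robot, and variables do not carry over. Pictures are saved under pics/ and viewed, at most 10 in all, crops included, and the job is handed in when it is done.

Besides the shell and the picture viewer there is one more tool, called after "Emit:" as name(argument=value, ...) on one line, values as JSON. step_arm: Moves the arm, as the interface text tells. Its arguments: {"type":"object","properties":{"plan":{"type":"array","items":{"type":"array","items":{"type":"number"}}},"grip_force":{"type":"number"}},"required":["plan"]}

```bash
ls; mkdir -p pics
python3 - <<'E'
from cell import *
import cv2,numpy as np
s=observe();print({k:np.round(v,3) for k,v in s.items()})
for n in ("top","side"):
    c=read_camera(n);np.savez(f"pics/{n}0.npz",**c)
    cv2.imwrite(f"pics/{n}0.png",c["img"][:,:,::-1]);print(n,c["fx"],c["cx"],c["cy"],np.round(-c["R"].T@c["t"],3),np.round(c["R"],3))
E
```

```text
pics
{'time': np.float64(0.0), 'qpos': array([-1.407,  0.343,  1.525, -0.   ,  1.275, -0.146]), 'qvel': array([-0.001, -0.001, -0.   ,  0.001,  0.001,  0.   ]), 'joint_efforts': array([  0.   , -43.124, -24.422,   0.072,   0.056,  -0.   ]), 'tool_pos': array([ 0.16 , -0.5  ,  0.195]), 'tool_rot': array([-3.14, -0.  ,  0.31]), 'contact_force': array([-0.147, -0.655,  0.214]), 'torque': array([-0.06 , -0.015, -0.004]), 'grip_force': np.float64(0.0), 'opening': np.float64(0.092)}
top 425.1579576634279 320.7777947828501 195.48948937799605 [ 0.34  -0.032  1.242] [[ 0.005 -1.     0.002]
 [-0.985 -0.005 -0.173]
 [ 0.173 -0.001 -0.985]]
side 368.54076496283204 322.2255037631752 194.18511983945803 [0.539 0.97  0.628] [[-1.     0.008  0.017]
 [-0.01   0.487 -0.873]
 [-0.015 -0.873 -0.487]]
```

View pics/top0.png

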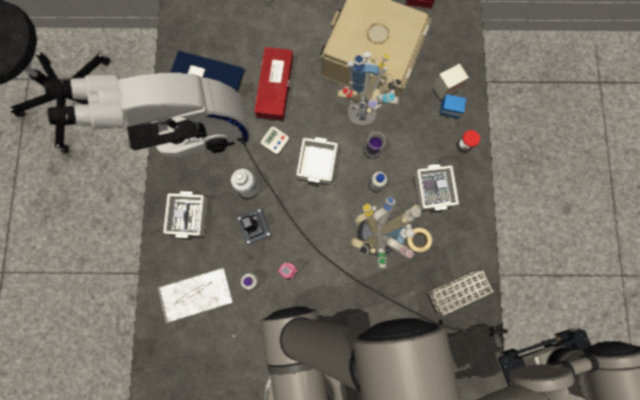

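View pics/side0.png

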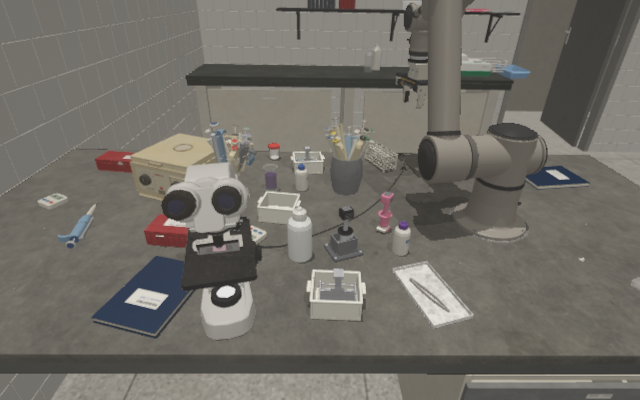

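The top view shows a dish with a rack at (184,215), another at (437,187), and the empty dish at (317,160). The dark handle in its holster is at (253,225), with the pink look-alike at (288,270). For the loaded rack the candidates are (184,215) and (437,187), so I'll check both in one close crop along with the holster.

Run:
```python
import cv2,numpy as np
t=cv2.imread("pics/top0.png");s=cv2.imread("pics/side0.png")
def cr(im,u,v,w=32):return cv2.resize(im[v-w:v+w,u-w:u+w],(390,290) if 0 else (290,290),interpolation=cv2.INTER_CUBIC)
a=np.hstack([cr(t,184,215),cr(t,437,187)]);b=np.hstack([cr(t,253,225),cr(s,337,290,36)])
cv2.imwrite("pics/crop0.png",np.vstack([a,b]))
```

```text
(no output)
```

View pics/crop0.png

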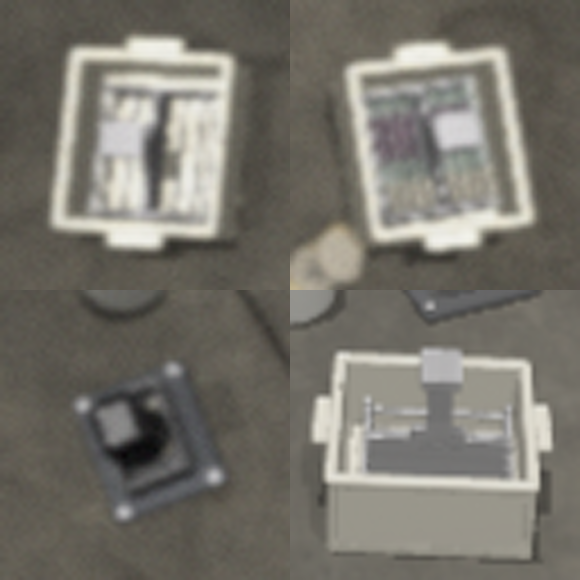

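```bash
cat > h.py <<'E'
import cv2,numpy as np
def load(n): return dict(np.load(f"pics/{n}.npz"))
def cloud(c):
    v,u=np.mgrid[:400,:640];z=c["range_z"]
    P=np.stack([(u-c["cx"])/c["fx"]*z,(v-c["cy"])/c["fy"]*z,z],-1)
    return (P-c["t"])@c["R"]  # R^T (p-t)
def ray(c,u,v,h):
    d=np.array([(u-c["cx"])/c["fx"],(v-c["cy"])/c["fy"],1])@c["R"];o=-c["R"].T@c["t"]
    return o+d*(h-o[2])/d[2]
E
python3 - <<'E'
from h import *
c=load("top0");P=cloud(c);np.set_printoptions(linewidth=200)
for u,v in ((184,215),(437,187),(317,160),(253,225)):
    print(u,v);print((P[v-22:v+24:2,u-20:u+22:2,2]*1000).astype(int))
E
```

```text
184 215
[[   2    2    0    1    6   -1    1   -1   49   48   49   56   46   50   -1    0   -3    0    4    2    0]
 [   1   -1   55   50   56   50   55   54   57   55   54   56   55   59   52   53   54   50   54   55    1]
 [  -1   -2   55   45   29   29   33   32   32   35   39   42   42   41   41   46   50   47   51   52   31]
 [   1    3   53   41   30    7    3    9    4    6    3    7    7    6    7    7    6   14   10   48   22]
 [   1    4   56   46   27   12   30   31    6    2    2    9    3    4    3    1    4    2   55   54   27]
 [   0    0   49   38   21    6    4   26    9   18   17   38   28   24   29   32   32   32   51   50   23]
 [  -4   50   50   39   23    5    6    2    0    9    4   43   18    5   11    4   11    5   52   42   22]
 [   0   55   55   38   18    1    2    7    5    1    2   36   19    4   10   11    6    7   51   39   24]
 [  -5   56   47   37   21   24   13    4    8    4    6   33   21    4    9    9    7   -1   54   39   21]
 [   0   54   50   28   17   92   93   88   86   94   42   33   13    8    9    5   13   21   52   37   18]
 [   0   51 
[... 8171 characters left out ...]
   28   19   13    9    4    8   10    7    0    0]
 [   0    0    0    0    2   -2    3    5   39   26    6    8    9    3    7    5    8   -2    1   -1   -2]
 [   0   -2   -1    3    0    1    2    4    7   10   11    8    5    3    0   -3    1    0    1    0   -3]
 [   2   -1    0    1   -3   -2    6    5    8    9   11    8    2    0   -1    1    0   -2    0    2    0]
 [  -2   -3    0    0    5    0    2   13    8   -1   -3   -1    0    0    0    0    0    0   -1    0   -3]
 [  -1    4   -1   -1   -1    3   -4    0    0    3    2   -1    2    0   -3   -1   -4    3   -4    1   -1]
 [   1    1   -1    1    0    0   -2    0    0   -1    2    0   -3   -5    0    0    2   -3    0   -1   -2]]
```

The height map settles it. The dish at (184,215) shows its floor (z≈5) between the bars, so that rack is bare. The one at (437,187) is full up to z≈37, so that is the loaded rack. Next I'll measure poses.

Run:
```python
from h import *
c=load("top0");P=cloud(c);np.set_printoptions(precision=4,suppress=True)
def reg(u,v,w,lo,hi):
    Q=P[v-w:v+w,u-w:u+w].reshape(-1,3);return Q[(Q[:,2]>lo)&(Q[:,2]<hi)]
def rect(Q,name):
    r=cv2.minAreaRect((Q[:,:2]*1000).astype(np.float32));print(name,len(Q),"ctr",np.round(r[0],1),"size",np.round(r[1],1),"ang",round(r[2],1),"medz",np.median(Q[:,2])*1000,"mean",Q.mean(0)*1000)
for n,(u,v) in dict(bare=(184,215),full=(437,187),vac=(317,160)).items():
    Q=reg(u,v,30,.046,.062)
    rect(Q,n+" rim+lugs")
rect(reg(437,187,22,.08,.1),"head")
rect(reg(184,215,22,.08,.1),"barehead")
rect(reg(253,225,22,.126,.145),"knobtop");rect(reg(253,225,22,.062,.078),"flange")
rect(reg(253,225,26,.006,.013),"plate");rect(reg(253,225,22,.044,.054),"hrim")
# pots/pipettes high
Q=reg(385,235,48,.12,.3);print("pipettes high z>.12",Q.min(0),Q.max(0))
m=Q[:,2]>.17
H,xe,ye=np.histogram2d(Q[:,0],Q[:,1],bins=[np.arange(.1,.5,.02),np.arange(-.4,.0,.02)],weights=None)
G=np.zeros(H.shape,int)
for q in Q:
    i=int((q[0]-.1)/.02);j=int((q[1]+.4)/.02)
    if 0<=i<G.shape[0] and 0<=j<G.shape[1]: G[i,j]=max(G[i,j],int(q[2]*1000))
print("cols y from -.4");[print(round(.1+.02*i,2),G[i]) for i in range(G.shape[0]) if G[i].any()]
# things above .2 m anywhere near
```

```text
bare rim+lugs 448 ctr [495.4 355.3] size [102. 131.] ang 87.4 medz 52.71788811760793 mean [493.5333 356.6253  52.4649]
full rim+lugs 425 ctr [ 578.  -365.7] size [130.8 103.4] ang 6.6 medz 51.941578761462715 mean [ 577.3008 -365.9734   51.7773]
vac rim+lugs 398 ctr [656.8 -20. ] size [101.3 131.1] ang 80.8 medz 52.3700638581816 mean [657.0721 -20.4822  52.4346]
head 78 ctr [ 578.7 -365.1] size [21.7 25.7] ang 11.1 medz 90.07841955215129 mean [ 578.8223 -364.9836   89.9779]
barehead 81 ctr [492.3 355. ] size [22.5 26.4] ang 0.3 medz 90.8821609437108 mean [491.0445 354.7822  90.7417]
knobtop 139 ctr [463.9 161.7] size [33.8 28.8] ang 20.2 medz 134.6550834530382 mean [462.9336 160.9219 134.2732]
flange 74 ctr [460.  155.3] size [25.  39.7] ang 60.1 medz 69.54188082834872 mean [459.6059 153.3324  69.6179]
plate 292 ctr [477.7 165.8] size [134.  149.9] ang 84.9 medz 8.629858247810654 mean [463.5752 155.4439   8.7577]
hrim 78 ctr [466.2 162.5] size [60.4 45.6] ang 22.5 medz 48.75863772924691 mean [463.2054 154.154   48.7131]
pipettes high z>.12 [ 0.3465 -0.2808  0.1201] [ 0.5177 -0.1051  0.2543]
cols y from -.4
0.34 [  0   0   0   0   0   0   0   0   0   0 226 230   0   0   0   0   0   0
   0]
0.36 [  0   0   0   0   0   0   0 243 244   0 232 233   0 240   0   0   0   0
   0]
0.38 [  0   0   0   0   0   0   0 244 246 218 214 226 250 250 205   0   0   0
   0]
0.4 [  0   0   0   0   0   0   0   0 212 222 218 200 221 222 209   0   0   0
   0]
0.42 [  0   0   0   0   0   0   0 220 224 174 148 156 167 130 200   0   0   0
   0]
0.44 [  0   0   0   0   0   0   0 217 237 204 147 167 169 194   0   0   0   0
   0]
0.46 [  0   0   0   0   0   0 248 254 234 195 206 207 207 202 189   0   0   0
   0]
```

Emit:
step_arm(plan=[[-1, 0, 0, -0.06, 0], [-1, 0.05, 0, -0.11, 0.0], [-1, 0.11, 0, -0.14, 0.1], [-1, 0.17, 0, -0.14, 0.195], [-1, 0.23, 0, -0.14, 0.195], [-1, 0.29, 0, -0.14, 0.195], [-1, 0.35, 0, -0.14, 0.195], [-1, 0.4, 0, -0.14, 0.195], [-1, 0.42, 0, -0.14, 0.195], [-1, 0.42, 0, -0.14, 0.195]])

```text
time: 1.35
tool_pos: [0.5611, -0.371, 0.3341]
tool_rot: [-3.14, 0.001, 0.117]
contact_force: [-0.3, -0.2, 0.5]
opening: 0.0919
grip_force: 0.0
```

```bash
cat >> h.py <<'E'
from scipy.spatial.transform import Rotation as Ro
def snap(name):
    import cell
    s=cell.observe();c=cell.read_camera("wrist");T=np.eye(4);T[:3,:3]=Ro.from_euler("xyz",s["tool_rot"]).as_matrix();T[:3,3]=s["tool_pos"]
    W=np.linalg.inv(T@c["T_tool_cam"]);c["R"]=W[:3,:3];c["t"]=W[:3,3]
    np.savez(f"pics/{name}.npz",**c);cv2.imwrite(f"pics/{name}.png",c["img"][:,:,::-1]);print(s["time"],s["tool_pos"],s["tool_rot"]);return c
E
python3 - <<'E'
from h import *
import cell
np.set_printoptions(precision=4,suppress=True)
print(getattr(cell,"grasp_offset",None))
c=snap("w1");print(c["T_tool_cam"],c["fx"])
P=cloud(c);z=P[:,:,2]
m=((z>.083)&(z<.098)&(np.hypot(P[:,:,0]-.579,P[:,:,1]+.365)<.03)&(c["range_z"]>0)).astype(np.uint8)
v,u=np.nonzero(m);print(m.sum(),u.mean(),v.mean())
pts=P[m>0];r=cv2.minAreaRect((pts[:,:2]*1000).astype(np.float32));print(r,pts.mean(0))
m=((z>.046)&(z<.06)&(np.hypot(P[:,:,0]-.579,P[:,:,1]+.365)<.085)&(c["range_z"]>0))
r=cv2.minAreaRect((P[m][:,:2]*1000).astype(np.float32));print("rim",r)
E
```

```text
0.0188
1.35 [ 0.5611 -0.371   0.3341] [-3.1401  0.0015  0.1171]
[[-0.001  -0.9666 -0.2564  0.0694]
 [ 1.     -0.0007 -0.0011 -0.0002]
 [ 0.0009 -0.2564  0.9666 -0.19  ]
 [ 0.      0.      0.      1.    ]] 329.6704349098522
337 318.0682492581602 150.02967359050444
((579.7503662109375, -367.5066833496094), (22.27043342590332, 25.802642822265625), 10.892314910888672) [ 0.58   -0.3674  0.0918]
rim ((577.6903686523438, -367.0956115722656), (129.58058166503906, 101.44697570800781), 6.720012664794922)
```

View pics/w1.png

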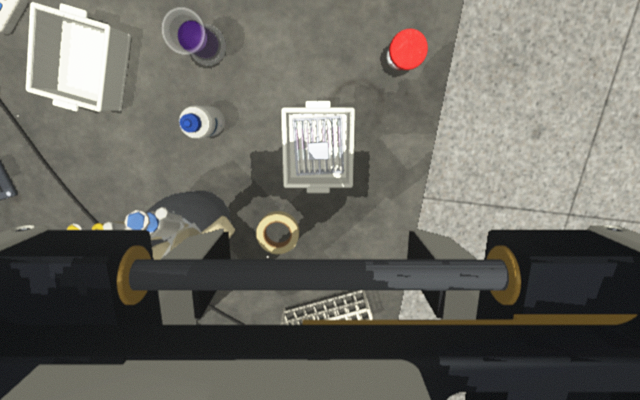

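The picture confirms the loaded rack at (318,150): white frosted slides, head on top, no neighbour close on its +x side. The head reads yaw ≈ 0.19 rad in both cameras. Next I'll hover by the holster.

Emit:
step_arm(plan=[[-1, -0.006, -0.055, 0, 0], [-1, -0.012, -0.11, 0, -0.1], [-1, -0.018, -0.165, 0, -0.2], [-1, -0.024, -0.22, 0, -0.253], [-1, -0.03, -0.275, 0, -0.253], [-1, -0.036, -0.33, 0, -0.253], [-1, -0.042, -0.385, 0, -0.253], [-1, -0.05, -0.44, 0.0, -0.253], [-1, -0.059, -0.495, 0.01, -0.253], [-1, -0.059, -0.53, 0.03, -0.253], [-1, -0.059, -0.53, 0.03, -0.253], [-1, -0.059, -0.53, 0.03, -0.253]])

```text
time: 2.9
tool_pos: [0.4407, 0.1466, 0.3063]
tool_rot: [3.141, -0.001, 0.367]
contact_force: [-0.5, -0.9, 1.5]
opening: 0.0918
grip_force: 0.0
```

Run:
```python
from h import *
np.set_printoptions(precision=4,suppress=True)
c=snap("w2");P=cloud(c);z=P[:,:,2];d=np.hypot(P[:,:,0]-.464,P[:,:,1]-.162)
for n,lo,hi,rad in(("knob",.126,.145,.03),("rim",.046,.054,.045),("flange",.064,.076,.03)):
    m=(z>lo)&(z<hi)&(d<rad)&(c["range_z"]>0);v,u=np.nonzero(m)
    print(n,m.sum(),u.mean(),v.mean(),cv2.minAreaRect((P[m][:,:2]*1000).astype(np.float32)),P[m].mean(0))
a,b=int(u.mean()),int(v.mean());im=c["img"][max(0,b-60):b+60,a-60:a+60,::-1]
cv2.imwrite("pics/w2c.png",cv2.resize(im,None,fx=4,fy=4,interpolation=cv2.INTER_CUBIC))
```

```text
2.9 [0.4407 0.1466 0.3063] [ 3.1407 -0.0007  0.3667]
knob 786 314.4580152671756 150.48982188295165 ((463.99493408203125, 160.4124755859375), (34.073936462402344, 27.828125), 20.9053955078125) [0.4647 0.1607 0.1355]
rim 324 316.00925925925924 135.34876543209876 ((466.23309326171875, 161.41445922851562), (60.086692810058594, 45.40110778808594), 21.544198989868164) [0.4745 0.1632 0.0505]
flange 194 316.2061855670103 137.81443298969072 ((469.0266418457031, 162.01608276367188), (30.46031379699707, 41.194053649902344), 16.668655395507812) [0.4733 0.1623 0.0703]
```

View pics/w2c.png

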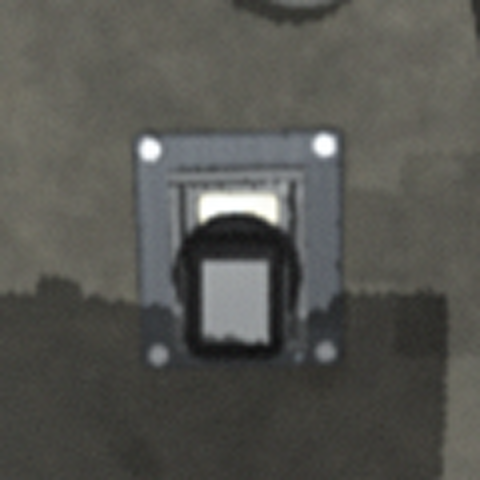

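The white nose shows beyond the flange on the tool +x side, at crop (238,208), so the handle's +x is at yaw 0.37. Next I'll descend and grip.

Emit:
step_arm(plan=[[-1, 0.027, -0.005, 0.0, -0.003], [-1, 0.027, -0.005, 0.05, -0.003], [-1, 0.027, -0.005, 0.1, -0.003], [-1, 0.027, -0.005, 0.15, -0.003], [-1, 0.027, -0.005, 0.18, -0.003], [-1, 0.027, -0.005, 0.203, -0.003], [-1, 0.027, -0.005, 0.203, -0.003], [-1, 0.027, -0.005, 0.203, -0.003], [1, 0.027, -0.005, 0.203, -0.003], [1, 0.027, -0.005, 0.203, -0.003], [1, 0.027, -0.005, 0.203, -0.003], [1, 0.027, -0.005, 0.203, -0.003], [1, 0.027, -0.005, 0.203, -0.003], [1, 0.027, -0.005, 0.203, -0.003]], grip_force=40)

```text
time: 4.7
tool_pos: [0.4641, 0.1622, 0.1027]
tool_rot: [3.142, 0.0, 0.371]
contact_force: [-0.4, -0.2, -0.3]
opening: 0.0365
grip_force: 0.0
```

Emit:
step_arm(plan=[[1, 0, 0, 0, 0], [1, 0, 0, 0, 0], [1, 0, 0, 0, 0], [1, 0, 0, -0.01, 0], [1, 0, 0, -0.03, 0], [1, 0, 0, -0.06, 0], [1, 0, 0, -0.1, 0], [1, 0, 0, -0.15, 0], [1, 0, 0, -0.2, 0], [1, 0, 0, -0.23, 0], [1, 0, 0, -0.23, 0], [1, 0, 0, -0.23, 0]])

```text
time: 6.2
tool_pos: [0.4634, 0.162, 0.3312]
tool_rot: [-3.141, 0.003, 0.371]
contact_force: [0.6, 0.1, -2.6]
opening: 0.0253
grip_force: 40.0
```

Run:
```python
from h import *
import cell
s=cell.observe();print(s["contact_force"],s["tool_pos"],s["opening"],s["grip_force"])
c=cell.read_camera("side");np.savez("pics/s1.npz",**c)
p=c["R"]@np.array([.464,.162,.26])+c["t"];u,v=int(p[0]/p[2]*c["fx"]+c["cx"]),int(p[1]/p[2]*c["fy"]+c["cy"])
cv2.imwrite("pics/s1c.png",cv2.resize(c["img"][v-70:v+70,u-70:u+70,::-1],None,fx=4,fy=4,interpolation=cv2.INTER_CUBIC));print(u,v)
```

```text
[ 0.63147984  0.05601642 -2.55789872] [0.46340702 0.16203224 0.33115835] 0.025343063951034674 39.99089598655701
348 164
```

View pics/s1c.png

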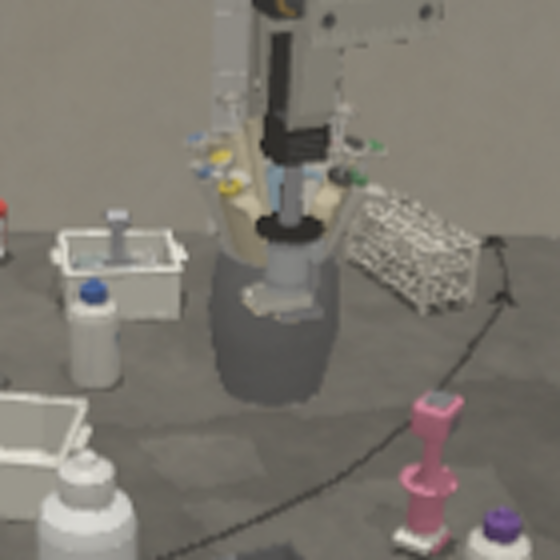

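The handle is held upright, with the white nose at (275,298) in the crop pointing to world +x. I'll carry it to the +x side of the post, away from the pipettes, turning it half round on the way.

Emit:
step_arm(plan=[[1, 0.0085, 0.041, 0, -0.1], [1, 0.017, 0.082, 0, -0.28], [1, 0.0255, 0.124, 0, -0.46], [1, 0.034, 0.165, 0, -0.64], [1, 0.0425, 0.206, 0, -0.82], [1, 0.051, 0.247, 0, -1.0], [1, 0.04, 0.284, 0, -1.18], [1, 0.03, 0.321, 0, -1.36], [1, 0.019, 0.358, 0, -1.54], [1, 0.009, 0.395, 0, -1.72], [1, -0.002, 0.432, 0, -1.9], [1, -0.013, 0.469, 0, -2.08], [1, -0.023, 0.506, 0, -2.26], [1, -0.034, 0.5436, 0, -2.44], [1, -0.034, 0.5436, 0, -2.62], [1, -0.034, 0.5436, 0, -2.8], [1, -0.034, 0.5436, 0.03, -2.961], [1, -0.034, 0.5436, 0.06, -2.961], [1, -0.034, 0.5436, 0.096, -2.961], [1, -0.034, 0.5436, 0.096, -2.961]])

```text
time: 8.75
tool_pos: [0.6275, -0.3555, 0.2311]
tool_rot: [3.134, -0.008, -2.951]
contact_force: [-0.8, -0.1, -1.3]
opening: 0.0255
grip_force: 40.0
```

Emit:
step_arm(plan=[[1, 0, 0, 0, 0], [1, 0, 0, 0, 0]])

```text
time: 9.0
tool_pos: [0.6301, -0.3573, 0.2387]
tool_rot: [-3.139, 0.002, -2.951]
contact_force: [-0.5, -0.0, -1.6]
opening: 0.0258
grip_force: 40.0
```

Run:
```python
from h import *
np.set_printoptions(precision=4,suppress=True)
c=snap("w3");P=cloud(c);z=P[:,:,2];d=np.hypot(P[:,:,0]-.5795,P[:,:,1]+.3665)
m=(z>.083)&(z<.1)&(d<.03)&(c["range_z"]>0);v,u=np.nonzero(m)
print(m.sum(),u.mean(),v.mean(),cv2.minAreaRect((P[m][:,:2]*1000).astype(np.float32)),P[m].mean(0))
cv2.imwrite("pics/w3c.png",cv2.resize(c["img"][60:300,200:440,::-1],None,fx=2.4,fy=2.4))
```

```text
9.0 [ 0.6301 -0.3573  0.2387] [-3.1391  0.0022 -2.9514]
569 318.08084358523723 126.14586994727593 ((578.2333984375, -367.0816650390625), (21.632610321044922, 25.105552673339844), 10.426020622253418) [ 0.5783 -0.3675  0.0918]
```

View pics/w3c.png

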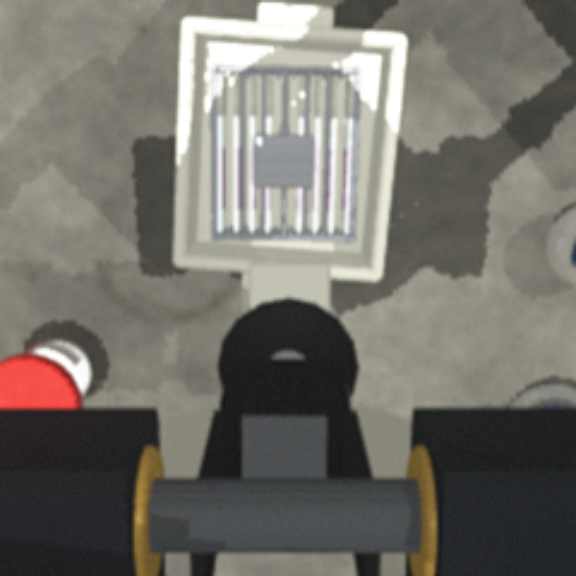

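The view shows the head at crop (285,160), the flange at (288,365) with the knob gripped square behind it, and nothing blocking the approach. I'll check the flange's lateral offset against the head in this same view.

Run:
```python
from h import *
np.set_printoptions(precision=4,suppress=True)
c=load("w3");z=c["range_z"];v,u=np.mgrid[:400,:640]
C=np.stack([(u-c["cx"])/c["fx"]*z,(v-c["cy"])/c["fy"]*z,z,np.ones_like(z)],-1)@c["T_tool_cam"].T
Q=C[180:232,270:370].reshape(-1,4);Q=Q[np.hypot(Q[:,0],Q[:,1])<.027]
h=np.histogram(Q[:,2],bins=np.arange(-.02,.1,.004));print(list(zip(np.round(h[1],3),h[0])))
F=Q[(Q[:,2]>.024)&(Q[:,2]<.041)];print(len(F),np.median(F[:,2]),F[:,:2].min(0),F[:,:2].max(0));(x,y),r=cv2.minEnclosingCircle((F[:,:2]*1000).astype(np.float32));print(x,y,r)
W=cloud(c);m=(np.abs(W[:,:,2]-.0918)<.008)&(np.hypot(W[:,:,0]-.579,W[:,:,1]+.367)<.03);H=C[m];print("head tool",H.mean(0),H.min(0),H.max(0),c["cx"])
```

```text
[(np.float64(-0.02), np.int64(107)), (np.float64(-0.016), np.int64(92)), (np.float64(-0.012), np.int64(3)), (np.float64(-0.008), np.int64(0)), (np.float64(-0.004), np.int64(0)), (np.float64(0.0), np.int64(0)), (np.float64(0.004), np.int64(0)), (np.float64(0.008), np.int64(0)), (np.float64(0.012), np.int64(0)), (np.float64(0.016), np.int64(0)), (np.float64(0.02), np.int64(4)), (np.float64(0.024), np.int64(17)), (np.float64(0.028), np.int64(702)), (np.float64(0.032), np.int64(513)), (np.float64(0.036), np.int64(2)), (np.float64(0.04), np.int64(0)), (np.float64(0.044), np.int64(0)), (np.float64(0.048), np.int64(0)), (np.float64(0.052), np.int64(0)), (np.float64(0.056), np.int64(0)), (np.float64(0.06), np.int64(0)), (np.float64(0.064), np.int64(0)), (np.float64(0.068), np.int64(0)), (np.float64(0.072), np.int64(181)), (np.float64(0.076), np.int64(13)), (np.float64(0.08), np.int64(0)), (np.float64(0.084), np.int64(4)), (np.float64(0.088), np.int64(0)), (np.float64(0.092), np.int64(0))]
1234 0.031801016162020884 [-0.0106 -0.0192] [0.0188 0.022 ]
-1.3518590927124023 1.5039619207382202 20.82772445678711
head tool [0.0532 0.0001 0.1468 1.    ] [ 0.0424 -0.0121  0.1443  1.    ] [0.064  0.0131 0.1533 1.    ] 318.381462086274
```

Run:
```python
from h import *
np.set_printoptions(precision=4,suppress=True)
c=load("w3");z=c["range_z"];v,u=np.mgrid[:400,:640]
C=np.stack([(u-c["cx"])/c["fx"]*z,(v-c["cy"])/c["fy"]*z,z,np.ones_like(z)],-1)@c["T_tool_cam"].T
R=C[150:300,250:390];Q=R.reshape(-1,4);I=c["img"][150:300,250:390].reshape(-1,3)
for n,lo,hi,r in(("shoe",.066,.09,.04),("flange",.026,.037,.03),("knob",-.036,-.024,.03)):
    F=Q[(Q[:,2]>lo)&(Q[:,2]<hi)&(np.hypot(Q[:,0],Q[:,1])<r)]
    if len(F):print(n,len(F),F[:,:2].min(0),F[:,:2].max(0),np.percentile(F[:,1],[2,50,98]),np.median(F[:,2]))
    if n!="flange" and len(F)>20:print(cv2.minAreaRect((F[:,:2]*1000).astype(np.float32)))
```

```text
shoe 599 [ 0.004  -0.0129] [0.0223 0.0158] [-0.0115  0.0025  0.0156] 0.0750054695924437
((13.226849555969238, 1.4230918884277344), (28.719112396240234, 18.214189529418945), 89.49578857421875)
flange 1228 [-0.0106 -0.0192] [0.0188 0.022 ] [-0.0183  0.0014  0.0204] 0.031804361301596376
knob 2260 [-0.0067 -0.0193] [0.0151 0.022 ] [-0.0128  0.      0.0134] -0.03319449011806318
((4.228743553161621, 1.3692760467529297), (41.32006072998047, 21.754850387573242), 89.53828430175781)
```

Measured in one view, the head lies 54.5 mm ahead of and 1.3 mm to the −y side of the handle axis. I'll move to 27 mm short of the post and then down to just above the head.

Emit:
step_arm(plan=[[1, 0.015, -0.0013, 0.0, 0], [1, 0.0275, -0.0013, 0.0, 0], [1, 0.0275, -0.0013, 0.02, 0], [1, 0.0275, -0.0013, 0.04, 0], [1, 0.0275, -0.0013, 0.052, 0], [1, 0.0275, -0.0013, 0.052, 0], [1, 0.0275, -0.0013, 0.052, 0]])

```text
time: 9.93
tool_pos: [0.6032, -0.3636, 0.1859]
tool_rot: [-3.14, 0.001, -2.951]
contact_force: [0.7, 0.2, -1.5]
opening: 0.0256
grip_force: 40.0
```

Emit:
step_arm(plan=[[1, 0, 0, 0.006, 0], [1, 0, 0, 0.01, 0], [1, 0, 0, 0.014, 0], [1, 0, 0, 0.018, 0], [1, 0, 0, 0.018, 0]])

```text
time: 10.55
tool_pos: [0.6036, -0.3633, 0.1682]
tool_rot: [-3.14, 0.003, -2.951]
contact_force: [1.4, 1.5, 6.3]
opening: 0.0259
grip_force: 40.0
```

Emit:
step_arm(plan=[[1, 0, 0, 0.003, 0], [1, 0, 0, 0.006, 0], [1, 0, 0, 0.008, 0], [1, 0, 0, 0.008, 0]])

```text
time: 11.05
tool_pos: [0.604, -0.3633, 0.161]
tool_rot: [-3.139, 0.004, -2.951]
contact_force: [0.5, 1.7, 8.2]
opening: 0.0259
grip_force: 40.1
```

Run:
```python
from h import *
import cell
c=cell.read_camera("side");np.savez("pics/s2.npz",**c);b=np.load("pics/side0.npz")
p=c["R"]@np.array([.59,-.365,.11])+c["t"];u,v=int(p[0]/p[2]*c["fx"]+c["cx"]),int(p[1]/p[2]*c["fy"]+c["cy"]);print(u,v)
w=cell.read_camera("wrist")
a=cv2.resize(c["img"][v-32:v+32,u-32:u+32,::-1],(390,390),interpolation=cv2.INTER_CUBIC)
d=cv2.resize(w["img"][70:240,235:405,::-1],(390,390),interpolation=cv2.INTER_CUBIC)
cv2.imwrite("pics/s2c.png",np.hstack([a,d]))
```

```text
303 142
```

View pics/s2c.png

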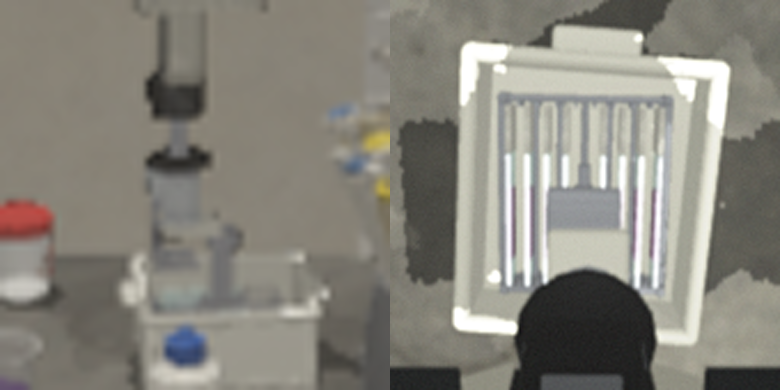

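The nose sits flat on the head, square and centred to within 1 mm: head at columns 549–622, shoe at 549–628. The plunger is about 16.5 mm down by force. I'll slide the hook under the head with a 1 mm lateral trim.

Emit:
step_arm(plan=[[1, 0.0, -0.0008, 0, 0], [1, 0.004, -0.0008, 0, 0], [1, 0.008, -0.0008, 0, 0], [1, 0.012, -0.0008, 0, 0], [1, 0.016, -0.0008, 0, 0], [1, 0.02, -0.0008, 0, 0], [1, 0.024, -0.0008, 0, 0], [1, 0.027, -0.0008, 0, 0], [1, 0.027, -0.0008, 0, 0]])

```text
time: 12.28
tool_pos: [0.5777, -0.3696, 0.1617]
tool_rot: [-3.138, 0.004, -2.951]
contact_force: [0.8, 1.7, 9.2]
opening: 0.0239
grip_force: 40.2
```

Emit:
step_arm(plan=[[1, 0, 0, -0.003, 0], [1, 0, 0, -0.006, 0], [1, 0, 0, -0.009, 0], [1, 0, 0, -0.009, 0]])

```text
time: 12.78
tool_pos: [0.5777, -0.3695, 0.1703]
tool_rot: [-3.138, 0.004, -2.951]
contact_force: [0.2, 1.5, 7.4]
opening: 0.0239
grip_force: 40.1
```

Run:
```python
from h import *
import cell
c=cell.read_camera("side");p=c["R"]@np.array([.58,-.368,.11])+c["t"];u,v=int(p[0]/p[2]*c["fx"]+c["cx"]),int(p[1]/p[2]*c["fy"]+c["cy"])
w=cell.read_camera("wrist")
a=cv2.resize(c["img"][v-32:v+32,u-32:u+32,::-1],(390,390),interpolation=cv2.INTER_CUBIC)
d=cv2.resize(w["img"][90:260,235:405,::-1],(390,390),interpolation=cv2.INTER_CUBIC)
cv2.imwrite("pics/s3c.png",np.hstack([a,d]))
```

```text
(no output)
```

View pics/s3c.png

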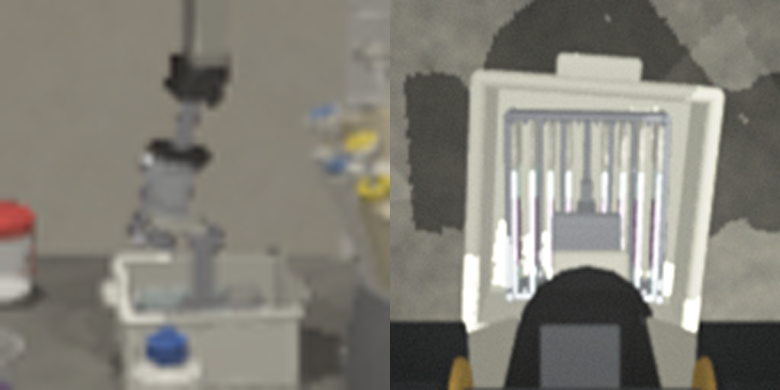

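The picture shows it went wrong. The handle has tilted in the grip, with its top leaning forward in the side view, and the nose has stayed near the front edge of the head (strip at rows 213–250). The rack also slid a few mm in its dish. I'll measure the tilt and the rack before mending it.

```bash
cat >> h.py <<'E'
def meas(name):
    np.set_printoptions(precision=4,suppress=True)
    c=snap(name);W=cloud(c);z=c["range_z"];v,u=np.mgrid[:400,:640]
    C=(np.stack([(u-c["cx"])/c["fx"]*z,(v-c["cy"])/c["fy"]*z,z,np.ones_like(z)],-1)@c["T_tool_cam"].T)[:,:,:3]
    d=np.hypot(W[:,:,0]-.577,W[:,:,1]+.367);hsv=cv2.cvtColor(c["img"],cv2.COLOR_RGB2HSV)
    def show(n,m):
        if m.sum()<15: print(n,"few",m.sum());return
        Q=C[m];r=cv2.minAreaRect((Q[:,:2]*1000).astype(np.float32))
        lo,hi=np.percentile(Q,[2,98],axis=0)
        A=np.c_[Q[:,:2],np.ones(len(Q))];k=np.linalg.lstsq(A,Q[:,2],rcond=None)[0]
        print(n,m.sum(),"tool lo",lo,"hi",hi,"rect",np.round(r[0],1),np.round(r[1],1),round(r[2],1),"slope xy",k[:2],"worldmean",W[m].mean(0))
    near=(np.abs(C[:,:,1])<.03)&(np.abs(C[:,:,0])<.09)&(z>0)
    black=hsv[:,:,2]<60;tz=C[:,:,2]
    show("flange",near&black&(tz>.005)&(tz<.05)&(np.abs(C[:,:,0])<.05)&(np.abs(u-318)<60))
    white=(hsv[:,:,2]>150)&(hsv[:,:,1]<50)
    show("shoe",near&(tz>.03)&(tz<.09)&(W[:,:,2]>.094)&(hsv[:,:,2]>120)&(np.abs(u-318)<40))
    show("head",(W[:,:,2]>.083)&(W[:,:,2]<.1)&(d<.035)&(hsv[:,:,2]<150))
    m=(W[:,:,2]>.02)&(W[:,:,2]<.043)&(d<.075)&(hsv[:,:,2]<170);show("frame",m)
E
python3 -c "
from h import *
meas('w4')"
```

```text
12.875 [ 0.5776 -0.3695  0.17  ] [-3.1386  0.0036 -2.9511]
flange 289 tool lo [-0.009  -0.0117  0.0246] hi [0.003  0.0193 0.0292] rect [-1.9  4.5] [10.4 34.2] 12.1 slope xy [ 0.2319 -0.038 ] worldmean [ 0.5776 -0.3656  0.143 ]
shoe 285 tool lo [-0.0096 -0.0107  0.0307] hi [0.0035 0.0164 0.0723] rect [-3.   2.9] [15.  27.3] 1.3 slope xy [-1.5843 -0.0672] worldmean [ 0.5818 -0.3655  0.1014]
head 90 tool lo [-0.0024 -0.0101  0.0772] hi [0.01   0.0134 0.0828] rect [3.6 1.7] [23.6 13.1] 89.5 slope xy [0.1355 0.0049] worldmean [ 0.5714 -0.369   0.0909]
frame 1397 tool lo [-0.0474 -0.044   0.128 ] hi [0.044  0.0497 0.1494] rect [-0.6  2.7] [99.4 88.7] 4.2 slope xy [-0.0201 -0.0099] worldmean [ 0.5668 -0.3716  0.0305]
```

Emit:
step_arm(plan=[[1, -0.004, 0, 0, 0], [1, -0.008, 0, 0, 0], [1, -0.012, 0, 0, 0], [1, -0.016, 0, 0, 0], [1, -0.02, 0, 0, 0], [1, -0.02, 0, 0, 0]])

```text
time: 13.68
tool_pos: [0.5976, -0.3651, 0.1697]
tool_rot: [-3.139, 0.004, -2.951]
contact_force: [1.7, 3.0, 5.7]
opening: 0.0254
grip_force: 40.1
```

```bash
python3 -c "
from h import *
import cell
meas('w5');s=cell.observe();print(s['contact_force'],s['torque'])"
```

```text
13.675 [ 0.5976 -0.3651  0.1697] [-3.1393  0.0038 -2.9506]
flange 901 tool lo [-0.0072 -0.0173  0.0245] hi [0.0145 0.0207 0.0282] rect [2.5 2.2] [25.9 39.9] 6.3 slope xy [ 0.0376 -0.024 ] worldmean [ 0.5913 -0.3639  0.1433]
shoe 554 tool lo [ 0.0042 -0.0104  0.0681] hi [0.0175 0.0161 0.0741] rect [9.8 2.9] [15.7 26.9] 0.5 slope xy [ 0.0709 -0.0015] worldmean [ 0.5857 -0.3645  0.1   ]
head 68 tool lo [ 0.0184 -0.0107  0.0766] hi [0.0305 0.0128 0.0819] rect [23.3  1.2] [14.2 23.8] 1.1 slope xy [ 0.095  -0.0097] worldmean [ 0.5711 -0.3693  0.0911]
frame 1544 tool lo [-0.0274 -0.0444  0.1277] hi [0.0652 0.0491 0.149 ] rect [20.3  2.3] [100.  89.] 4.4 slope xy [-0.0317 -0.0134] worldmean [ 0.5704 -0.3712  0.0306]
[1.2975 2.2521 5.8575] [ 0.5372 -0.5266 -0.0846]
```

The handle is nearly upright again. I'll finish straightening it against the head, raise the grip to 60 N, lift off and re-measure.

Emit:
step_arm(plan=[[1, -0.003, 0, 0, 0], [1, -0.005, 0, 0, 0], [1, -0.005, 0, 0, 0], [1, -0.005, 0, -0.01, 0], [1, -0.005, 0, -0.03, 0], [1, -0.005, 0, -0.05, 0], [1, -0.005, 0, -0.05, 0], [1, -0.005, 0, -0.05, 0]], grip_force=60)

```text
time: 14.72
tool_pos: [0.6005, -0.3643, 0.2167]
tool_rot: [3.141, -0.001, -2.951]
contact_force: [0.4, 0.0, -0.5]
opening: 0.0003
grip_force: 0.0
```

```bash
python3 -c "
from h import *
import cell
meas('w6');s=cell.observe();print(s['contact_force'],s['torque'])"
```

```text
14.725 [ 0.6005 -0.3643  0.2167] [ 3.1406 -0.0011 -2.9514]
flange few 0
shoe few 0
head 565 tool lo [ 0.0117 -0.0105  0.1235] hi [0.0328 0.0125 0.1265] rect [22.3  0.5] [24.1 21.9] 89.5 slope xy [ 0.0102 -0.0115] worldmean [ 0.5783 -0.3676  0.0917]
frame 1807 tool lo [-0.0267 -0.0447  0.175 ] hi [0.0679 0.0479 0.196 ] rect [23.1  1.7] [100.6  88.9] 4.1 slope xy [-0.0262  0.0037] worldmean [ 0.5776 -0.3703  0.0311]
[-0.1578  0.3911 -0.5003] [ 0.149  -0.1626 -0.0059]
```

The knob slipped out of the fingers, so the handle is loose somewhere near the dish. I'll raise the arm and move it aside to see where it is.

Emit:
step_arm(plan=[[-1, 0, 0, -0.06, 0], [-1, 0, 0, -0.12, 0], [-1, 0.015, 0.055, -0.15, 0], [-1, 0.03, 0.11, -0.15, 0], [-1, 0.045, 0.165, -0.15, 0], [-1, 0.06, 0.22, -0.15, 0], [-1, 0.075, 0.275, -0.15, 0], [-1, 0.089, 0.333, -0.15, 0], [-1, 0.089, 0.333, -0.15, 0]])

```text
time: 15.9
tool_pos: [0.4489, -0.0513, 0.3681]
tool_rot: [3.141, 0.0, -2.947]
contact_force: [-0.4, -0.7, 0.6]
opening: 0.0861
grip_force: 0.0
```

Run:
```python
from h import *
import cell
np.set_printoptions(precision=4,suppress=True)
t=cell.read_camera("top");np.savez("pics/t7.npz",**t);s=cell.read_camera("side");np.savez("pics/s7.npz",**s)
P=cloud(t);P0=cloud(load("top0"))
D=(np.abs(P[:,:,2]-P0[:,:,2])>.012)&(t["range_z"]>0)&(P[:,:,2]<.3)
R=D&(P[:,:,1]<-.2)&(P[:,:,0]>.45);n,l,st,ce=cv2.connectedComponentsWithStats(R.astype(np.uint8))
for i in range(1,n):
    if st[i,4]>8:
        Q=P[l==i];print(st[i],Q.min(0),Q.max(0),Q.mean(0))
a=cv2.resize(t["img"][130:250,370:530,::-1],(400,300),interpolation=cv2.INTER_CUBIC)
p=s["R"]@np.array([.6,-.365,.08])+s["t"];u,v=int(p[0]/p[2]*s["fx"]+s["cx"]),int(p[1]/p[2]*s["fy"]+s["cy"]);print(u,v)
b=cv2.resize(s["img"][v-45:v+45,u-60:u+60,::-1],(400,300),interpolation=cv2.INTER_CUBIC)
cv2.imwrite("pics/c7.png",np.hstack([a,b]))
```

```text
[502  21   5   6  10] [ 1.6039 -0.9907 -0.8068] [ 1.6214 -0.9681 -0.7509] [ 1.6125 -0.9812 -0.7794]
[555  20   4   6   9] [ 1.6045 -1.277  -0.8036] [ 1.6217 -1.2372 -0.748 ] [ 1.6134 -1.2523 -0.777 ]
[534  23   5   6  12] [ 1.6062 -1.1774 -0.8259] [ 1.6226 -1.1399 -0.7728] [ 1.6155 -1.1629 -0.8089]
[512  24   5   5   9] [ 1.6036 -1.066  -0.8369] [ 1.6233 -1.037  -0.7753] [ 1.6157 -1.0504 -0.8122]
[556  26   7   5   9] [ 1.6067 -1.3119 -0.8649] [ 1.6255 -1.2877 -0.8135] [ 1.6173 -1.3023 -0.8344]
[506  28   5   6  10] [ 1.597  -1.0485 -0.8679] [ 1.6232 -1.017  -0.8302] [ 1.6119 -1.0315 -0.8509]
[626  31   5  12  18] [ 1.5504 -1.6969 -0.8652] [ 1.6154 -1.6617 -0.8354] [ 1.5852 -1.6769 -0.8526]
[503  37   8   8  17] [ 1.537  -1.0448 -0.8661] [ 1.5764 -0.9948 -0.8327] [ 1.5551 -1.0186 -0.8503]
[586  37   7   3   9] [ 1.5602 -1.487  -0.8619] [ 1.5778 -1.4468 -0.8366] [ 1.5696 -1.4637 -0.8492]
[618  37   7   5  12] [ 1.5576 -1.6637 -0.8667] [ 1.581  -1.6178 -0.8426] [ 1.5712 -1.6408 -0.8556]
[512  39   5   5   9] [ 1.5322 -1.0699 -0.8628] [ 1.5642 -1.0499 -0.8374] [ 1.5493 -1.0609 -0.8504]

[... 4907 characters left out ...]
1   7   4  10] [ 0.5713 -1.4444 -0.8654] [ 0.5865 -1.4097 -0.8416] [ 0.5772 -1.4278 -0.8508]
[579 223   6   7  10] [ 0.546  -1.3353 -0.8663] [ 0.5753 -1.3044 -0.8376] [ 0.5621 -1.3242 -0.853 ]
[533 231   4   5  10] [ 0.5159 -1.1015 -0.8743] [ 0.5371 -1.0737 -0.8395] [ 0.5269 -1.0914 -0.8543]
[565 232   6   6  11] [ 0.5078 -1.2651 -0.864 ] [ 0.533  -1.2319 -0.8351] [ 0.518  -1.2514 -0.8516]
[512 238   5   6  12] [ 0.476  -0.9951 -0.8632] [ 0.5013 -0.9723 -0.8352] [ 0.4865 -0.9809 -0.8475]
[571 243   9   6  11] [ 0.4539 -1.3049 -0.8654] [ 0.4785 -1.257  -0.8383] [ 0.4673 -1.2781 -0.8499]
[628 245  10   4  14] [ 0.4544 -1.5841 -0.8669] [ 0.47   -1.5331 -0.8397] [ 0.463  -1.5572 -0.8505]
301 149
```

View pics/c7.png

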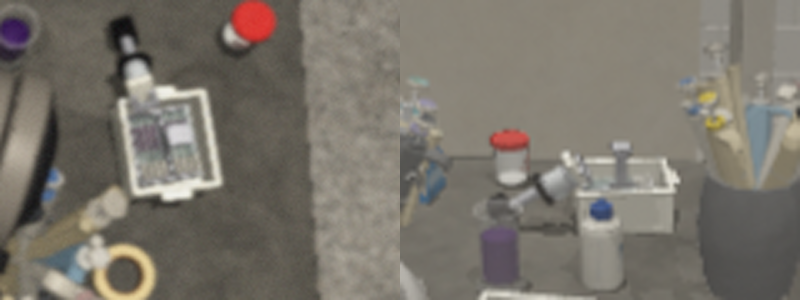

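The composite shows the handle lying tilted: white nose on the near-left corner of the dish rim at crop (140,88), black flange at (133,65), and knob out on the bench side at (122,28). The rack looks undisturbed. I'll fit the handle's axis from the top-camera cloud.

Run:
```python
from h import *
np.set_printoptions(precision=1,suppress=True,linewidth=180)
for n in("t7","s7"):
    c=load(n);P=cloud(c)*1000;hsv=cv2.cvtColor(c["img"],cv2.COLOR_RGB2HSV)
    m=(P[:,:,0]>600)&(P[:,:,0]<760)&(P[:,:,1]>-365)&(P[:,:,1]<-270)&(P[:,:,2]>8)&(P[:,:,2]<140)&(c["range_z"]>0)
    Q=P[m];V=hsv[m];print(n,len(Q))
    for a in range(600,760,10):
        k=(Q[:,0]>=a)&(Q[:,0]<a+10)
        if k.sum():print(a,k.sum(),"y",np.percentile(Q[k,1],[3,50,97]),"z",np.percentile(Q[k,2],[3,50,97]),"val",np.percentile(V[k,2],[10,50,90]))
```

```text
t7 575
600 66 y [-361.2 -336.7 -311.5] z [13.1 31.4 52.7] val [107. 129. 186.]
610 98 y [-358.7 -333.9 -311.2] z [15.4 40.  74.5] val [107. 133. 169.]
620 82 y [-363.  -328.  -309.9] z [16.7 71.6 85.9] val [126.6 159.5 185.9]
630 58 y [-363.7 -329.1 -311.5] z [48.5 86.8 96.9] val [176.  200.  230.6]
640 22 y [-360.7 -327.9 -318.5] z [46.5 74.5 94.8] val [174.2 210.5 226. ]
650 30 y [-337.6 -323.2 -314.9] z [45.2 69.4 74.4] val [103.2 186.5 205.1]
660 46 y [-346.4 -319.4 -307.5] z [44.2 60.5 69. ] val [ 38.5  78.5 182. ]
670 41 y [-346.2 -327.7 -310.5] z [58.1 65.3 70.4] val [30. 47. 89.]
680 9 y [-330.7 -323.4 -320.7] z [38.8 44.8 49. ] val [ 83.8 134.  141.4]
690 15 y [-329.6 -322.2 -317.1] z [18.7 37.9 43.5] val [ 44.2 118.  159.4]
700 42 y [-338.6 -319.6 -309.2] z [20.2 33.4 41.2] val [ 25.1  43.5 127.8]
710 34 y [-336.9 -321.  -307.3] z [33.  40.  43.2] val [19.  23.5 41.1]
720 27 y [-331.6 -318.8 -307. ] z [25.8 35.9 40.3] val [19.  32.  60.6]
730 5 y [-328.1 -322.8 -315.6] z [29.4 33.9 35.9] val [45.2 55.  61.8]
s7 230
600 9 y [-362.1 -315.8 -311.5] z [33.3 45.6 56.6] val [138.
[... 195 characters left out ...]
] z [44.7 71.  93.8] val [114.8 135.  207.2]
640 33 y [-331.5 -321.1 -313.8] z [39.7 65.2 93.3] val [122.  142.  189.6]
650 20 y [-330.5 -320.9 -312.3] z [36.4 56.6 72. ] val [ 73.  140.5 192.5]
660 21 y [-332.4 -317.1 -307.9] z [45.5 58.6 67.1] val [ 61. 122. 184.]
670 15 y [-332.  -323.4 -308.5] z [41.1 61.5 68.4] val [ 62.6  83.  134.4]
680 11 y [-326.6 -323.1 -319.2] z [32.  40.8 47.5] val [113. 122. 166.]
690 5 y [-325.1 -322.5 -319. ] z [34.3 38.9 41.5] val [136.2 160.  163.6]
700 2 y [-329.9 -328.6 -327.4] z [35.1 36.4 37.8] val [111.8 139.  166.2]
710 5 y [-333.  -325.6 -324.3] z [39.8 40.4 41.4] val [72.  82.  88.6]
720 1 y [-330.4 -330.4 -330.4] z [37.5 37.5 37.5] val [81. 81. 81.]
```

Run:
```python
from h import *
np.set_printoptions(precision=3,suppress=True)
c=load("top0");P=cloud(c)
for n,(u,v,w) in dict(red=(470,141,12),coplin=(375,145,13),stain=(379,181,11),tape=(419,239,16)).items():
    Q=P[v-w:v+w,u-w:u+w].reshape(-1,3);Q=Q[(Q[:,2]>.012)&(Q[:,2]<.2)];print(n,np.percentile(Q,1,axis=0),np.percentile(Q,99,axis=0))
c=load("t7");P=cloud(c)*1000
m=(P[:,:,0]>676)&(P[:,:,0]<704)&(np.abs(P[:,:,1]+322)<22)&(P[:,:,2]>15);Q=P[m];print(Q[np.argsort(Q[:,0])])
```

```text
red [ 0.697 -0.489  0.016] [ 0.744 -0.444  0.064]
coplin [ 0.678 -0.211  0.014] [ 0.726 -0.163  0.092]
stain [ 0.573 -0.217  0.014] [ 0.614 -0.175  0.097]
tape [ 0.396 -0.347  0.013] [ 0.461 -0.236  0.197]
[[ 676.101 -317.356   61.563]
 [ 676.544 -329.526   70.633]
 [ 676.793 -318.384   69.554]
 [ 677.401 -335.974   67.75 ]
 [ 677.634 -324.795   66.729]
 [ 677.648 -327.655   66.731]
 [ 677.888 -322.166   65.791]
 [ 683.943 -321.564   44.586]
 [ 685.615 -323.441   49.278]
 [ 686.094 -326.74    47.678]
 [ 687.346 -321.995   43.245]
 [ 687.404 -330.762   43.207]
 [ 688.927 -326.7     48.284]
 [ 689.009 -320.463   37.448]
 [ 689.835 -330.369   45.23 ]
 [ 689.91  -321.723   44.814]
 [ 690.486 -325.108   42.894]
 [ 691.476 -320.103   39.397]
 [ 693.262 -325.011   43.737]
 [ 693.419 -322.232   43.153]
 [ 694.374 -328.85    40.016]
 [ 695.548 -321.054   35.871]
 [ 697.014 -325.717   41.294]
 [ 697.218 -318.881   19.624]
 [ 697.607 -323.286   39.243]
 [ 697.701 -322.238   18.024]
 [ 698.003 -320.686   37.857]
 [ 698.33  -320.366   26.372]
 [ 698.854 -330.161   35.151]
 [ 699.414 -318.888   33.055]
 [ 699.992 -315.776   20.62 ]
 [ 700.047 -318.784   20.487]
 [ 700.161 -323.002   40.865]
 [ 700.909 -337.295   17.884]
 [ 701.746 -327.212   35.627]
 [ 701.789 -317.829   25.007]
 [ 701.895 -330.265   35.179]
 [ 701.976 -315.021   24.322]
 [ 702.092 -318.696   34.314]
 [ 702.642 -322.069   32.53 ]
 [ 702.835 -316.345   31.779]
 [ 703.161 -339.67    20.758]
 [ 703.212 -313.02    20.11 ]
 [ 703.757 -311.172   28.598]]
```

The rod between flange and knob at (0.693, −0.326, 0.038) is within reach, while the knob itself is out of reach. The plan is to grip the rod lightly, let the handle hang, stand it upright on free bench, then re-grip the knob.

Emit:
step_arm(plan=[[-1, -0.023, -0.04, 0.0, 0.0], [-1, -0.052, -0.09, 0.02, 0.05], [-1, -0.082, -0.14, 0.05, 0.12], [-1, -0.111, -0.19, 0.08, 0.12], [-1, -0.141, -0.24, 0.11, 0.12], [-1, -0.17, -0.29, 0.15, 0.12], [-1, -0.186, -0.316, 0.19, 0.12], [-1, -0.186, -0.316, 0.218, 0.12], [-1, -0.186, -0.316, 0.218, 0.12], [-1, -0.186, -0.316, 0.218, 0.12], [-1, -0.186, -0.316, 0.218, 0.12]], grip_force=20)

```text
time: 17.38
tool_pos: [0.6937, -0.3299, 0.1529]
tool_rot: [-3.139, 0.004, -3.071]
contact_force: [0.5, -0.5, 0.4]
opening: 0.0919
grip_force: 0.0
```

Emit:
step_arm(plan=[[-1, 0, 0.004, 0.03, 0], [-1, 0, 0.004, 0.07, 0], [-1, 0, 0.004, 0.1, 0], [-1, 0, 0.004, 0.123, 0], [-1, 0, 0.004, 0.123, 0], [-1, 0, 0.004, 0.123, 0], [1, 0, 0.004, 0.123, 0], [1, 0, 0.004, 0.123, 0], [1, 0, 0.004, 0.123, 0], [1, 0, 0.004, 0.123, 0], [1, 0, 0.004, 0.123, 0], [1, 0, 0.004, 0.123, 0], [1, 0, 0.004, 0.123, 0], [1, 0, 0.004, 0.123, 0], [1, 0, 0.004, 0.123, 0]])

```text
time: 19.25
tool_pos: [0.6926, -0.3255, 0.0267]
tool_rot: [-3.142, -0.0, -3.071]
contact_force: [0.4, -0.5, -0.3]
opening: 0.0064
grip_force: 0.0
```

Emit:
step_arm(plan=[[1, 0, 0, 0, 0], [1, 0, 0, 0, 0]])

```text
time: 19.5
tool_pos: [0.6926, -0.3254, 0.0267]
tool_rot: [-3.142, -0.0, -3.071]
contact_force: [0.8, 0.4, 0.1]
opening: 0.0003
grip_force: 0.0
```

Run:
```python
from h import *
import cell
np.set_printoptions(precision=3,suppress=True,linewidth=160)
s=cell.observe();print(s["opening"],s["grip_force"])
c=snap("w8");z=c["range_z"];W=cloud(c)*1000;v,u=np.mgrid[:400,:640]
m=(W[:,:,0]>600)&(W[:,:,0]<760)&(W[:,:,1]>-365)&(W[:,:,1]<-285)&(W[:,:,2]>8)&(W[:,:,2]<140)&(z>0)
Q=W[m]
for a in range(610,760,8):
    k=(Q[:,0]>=a)&(Q[:,0]<a+8)
    if k.sum():print(a,k.sum(),"y",np.percentile(Q[k,1],[3,50,97]),"z",np.percentile(Q[k,2],[3,50,97]))
c=cell.read_camera("side");np.savez("pics/s8.npz",**c);W=cloud(c)*1000
m=(W[:,:,0]>600)&(W[:,:,0]<760)&(W[:,:,1]>-365)&(W[:,:,1]<-285)&(W[:,:,2]>8)&(W[:,:,2]<140);Q=W[m]
for a in range(610,760,8):
    k=(Q[:,0]>=a)&(Q[:,0]<a+8)
    if k.sum():print("s",a,k.sum(),"y",np.percentile(Q[k,1],[3,50,97]),"z",np.percentile(Q[k,2],[3,50,97]))
```

```text
0.00034562338390234577 0.0
19.5 [ 0.693 -0.325  0.027] [-3.142 -0.    -3.071]
610 1428 y [-361.777 -333.212 -313.324] z [30.265 67.211 74.907]
618 1836 y [-360.83  -333.872 -312.585] z [32.208 75.382 86.44 ]
626 2211 y [-362.468 -334.42  -314.932] z [53.052 83.044 90.076]
634 2247 y [-362.945 -332.893 -313.664] z [50.091 91.346 97.485]
642 731 y [-357.986 -332.095 -320.184] z [50.498 76.797 96.853]
650 2901 y [-340.815 -321.249 -298.884] z [ 66.948 132.687 139.571]
658 2672 y [-358.133 -339.14  -287.716] z [ 46.963 131.391 139.802]
666 1462 y [-349.173 -330.065 -311.632] z [54.079 63.875 68.537]
674 625 y [-344.415 -330.015 -317.185] z [ 63.301  68.61  138.144]
682 458 y [-329.598 -325.889 -322.394] z [ 46.607  76.028 129.027]
690 194 y [-327.655 -324.642 -322.584] z [103.647 104.708 118.741]
698 107 y [-327.188 -325.481 -322.16 ] z [103.452 104.603 105.634]
730 1 y [-322.52 -322.52 -322.52] z [31.973 31.973 31.973]
s 610 22 y [-361.003 -319.681 -309.747] z [27.06  50.281 75.146]
s 618 38 y [-340.983 -316.889 -307.604] z [19.709 51.873 83.2  ]
s 626 33 y [-343.336 -323.364 -308.97 ] z [18.576 70.897 89.348]
s 634 27 y [-334.451 -323.278 -310.038] z [46.322 72.623 94.75 ]
s 642 21 y [-326.17  -323.013 -316.213] z [40.751 60.92  76.113]
s 650 20 y [-331.161 -318.594 -314.018] z [38.191 55.861 70.977]
s 658 16 y [-328.311 -315.355 -306.496] z [46.057 57.568 67.248]
s 666 14 y [-330.472 -320.145 -308.837] z [43.588 60.016 66.764]
s 674 17 y [-328.866 -317.899 -303.717] z [39.193 67.331 90.811]
s 682 24 y [-328.208 -311.299 -304.342] z [31.826 69.811 92.694]
s 690 17 y [-327.088 -309.139 -302.458] z [36.343 72.12  88.903]
s 698 9 y [-323.733 -306.282 -304.572] z [41.61  73.308 89.22 ]
s 706 3 y [-336.627 -330.4   -319.296] z [37.772 38.879 42.764]
s 714 3 y [-330.881 -328.451 -321.176] z [38.624 41.527 41.971]
s 722 1 y [-326.141 -326.141 -326.141] z [39.437 39.437 39.437]
```

The fingers shut on nothing, so the rod is evidently not grippable. I'll grip the barrel instead, which is well within reach, and carry the handle to free bench at about (0.40, −0.42).

Emit:
step_arm(plan=[[-1, 0, 0, 0, 0], [-1, 0, 0, 0, 0], [-1, 0, 0, 0, 0], [-1, 0, 0, 0, 0], [-1, 0, 0, 0, 0], [-1, 0, 0, -0.06, 0], [-1, 0, 0, -0.12, 0], [-1, 0.041, 0, -0.12, 0], [-1, 0.041, 0, -0.12, 0], [-1, 0.041, 0, -0.07, 0], [-1, 0.041, 0, -0.02, 0], [-1, 0.041, 0, -0.018, 0], [-1, 0.041, 0, -0.018, 0]], grip_force=30)

```text
time: 21.22
tool_pos: [0.6529, -0.3289, 0.0463]
tool_rot: [-3.14, 0.002, -3.071]
contact_force: [0.5, 0.6, 0.9]
opening: 0.0916
grip_force: 0.0
```

Emit:
step_arm(plan=[[1, 0, 0, 0, 0], [1, 0, 0, 0, 0], [1, 0, 0, 0, 0], [1, 0, 0, 0, 0], [1, 0, 0, 0, 0], [1, 0, 0, 0, 0], [1, 0, 0, 0, 0], [1, 0, 0, 0, 0]])

```text
time: 22.22
tool_pos: [0.652, -0.3284, 0.0448]
tool_rot: [-3.141, 0.001, -3.071]
contact_force: [1.3, -0.5, -0.1]
opening: 0.0165
grip_force: 1.2
```

Emit:
step_arm(plan=[[1, 0, 0, 0, 0], [1, 0, 0, 0, 0]])

```text
time: 22.48
tool_pos: [0.6531, -0.3285, 0.046]
tool_rot: [-3.14, 0.003, -3.071]
contact_force: [4.0, 0.6, 4.9]
opening: 0.0006
grip_force: 4.2
```

Run:
```python
from h import *
import cell
np.set_printoptions(precision=3,suppress=True,linewidth=160)
c=snap("w9");z=c["range_z"];W=cloud(c)*1000
m=(W[:,:,0]>590)&(W[:,:,0]<760)&(W[:,:,1]>-365)&(W[:,:,1]<-285)&(W[:,:,2]>54)&(W[:,:,2]<110)&(z>0)
Q=W[m]
for a in range(600,700,8):
    k=(Q[:,0]>=a)&(Q[:,0]<a+8)
    if k.sum()>5:print(a,k.sum(),"y",np.percentile(Q[k,1],[3,50,97]),"z",np.percentile(Q[k,2],[3,50,97]))
for n in("side","top"):
    c=cell.read_camera(n);W=cloud(c)*1000
    m=(W[:,:,0]>640)&(W[:,:,0]<760)&(W[:,:,1]>-365)&(W[:,:,1]<-290)&(W[:,:,2]>8)&(W[:,:,2]<80);Q=W[m]
    for a in range(660,750,10):
        k=(Q[:,0]>=a)&(Q[:,0]<a+10)
        if k.sum()>3:print(n,a,k.sum(),"y",np.percentile(Q[k,1],[3,50,97]),"z",np.percentile(Q[k,2],[3,50,97]))
```

```text
22.475 [ 0.653 -0.328  0.046] [-3.14   0.003 -3.071]
600 130 y [-328.309 -316.179 -313.683] z [54.037 54.802 57.114]
608 830 y [-346.45  -329.739 -314.257] z [54.45  66.913 74.156]
616 1407 y [-350.722 -334.625 -314.639] z [55.235 74.165 84.963]
624 1707 y [-360.022 -327.285 -310.131] z [54.623 83.178 89.491]
632 1014 y [-342.792 -327.621 -309.68 ] z [70.838 90.901 96.794]
640 435 y [-341.169 -330.169 -324.955] z [ 70.521  95.477 109.227]
648 14 y [-341.949 -328.177 -327.625] z [58.122 72.884 74.316]
656 19 y [-328.062 -327.588 -327.091] z [67.67  69.867 72.286]
side 660 18 y [-331.481 -316.709 -302.56 ] z [46.544 61.054 65.292]
side 670 14 y [-323.598 -316.685 -308.631] z [41.529 49.088 66.852]
side 680 9 y [-321.429 -318.032 -313.497] z [33.741 39.472 45.469]
side 690 5 y [-318.642 -315.255 -312.584] z [37.91  40.545 43.095]
top 720 7 y [-307.975 -305.267 -300.516] z [28.377 31.627 35.558]
```

Run:
```python
from h import *
import cell
np.set_printoptions(precision=1,suppress=True,linewidth=160)
W=cloud(load("s8"))*1000;m=(W[:,:,0]>676)&(W[:,:,0]<704)&(W[:,:,1]>-320)&(W[:,:,1]<-295)&(W[:,:,2]>5)&(W[:,:,2]<110);print("TCP 26.7:");Q=W[m];print(Q[np.argsort(Q[:,2])][:14])
c=load("s8");v,u=np.nonzero(m);k=np.argsort(W[m][:,2])[:14];print(c["img"][v[k],u[k]].tolist())
c=cell.read_camera("side");W=cloud(c)*1000;m=(W[:,:,0]>634)&(W[:,:,0]<672)&(W[:,:,1]>-325)&(W[:,:,1]<-290)&(W[:,:,2]>35)&(W[:,:,2]<110);Q=W[m];I=c["img"][m];k=np.argsort(Q[:,2]);print("TCP 46:");print(np.c_[Q[k],I[k]][:45])
```

```text
TCP 26.7:
[[ 691.8 -319.7   34.4]
 [ 691.7 -319.8   38.5]
 [ 687.7 -318.5   39.1]
 [ 694.9 -314.8   40.8]
 [ 679.7 -316.9   44.2]
 [ 686.7 -317.6   60.3]
 [ 698.  -317.    60.5]
 [ 682.9 -317.2   60.6]
 [ 701.6 -315.7   61. ]
 [ 693.9 -314.    61.8]
 [ 685.6 -309.4   68.1]
 [ 693.1 -308.7   68.3]
 [ 689.2 -308.1   68.6]
 [ 700.2 -306.1   69.3]]
[[124, 123, 121], [119, 118, 117], [112, 111, 110], [128, 126, 126], [112, 111, 110], [109, 106, 97], [109, 106, 96], [104, 101, 92], [112, 110, 102], [109, 106, 97], [122, 118, 108], [124, 121, 111], [124, 120, 111], [136, 133, 123]]
TCP 46:
[[ 653.3 -317.2   36.    64.    62.    58. ]
 [ 660.2 -309.2   39.6   61.    58.    54. ]
 [ 656.2 -306.6   40.8   57.    55.    50. ]
 [ 646.  -324.5   41.2  114.   115.   111. ]
 [ 649.8 -323.6   41.5  113.   113.   110. ]
 [ 657.  -318.7   43.7   82.    82.    79. ]
 [ 668.2 -315.7   44.9   91.    89.    88. ]
 [ 659.8 -306.1   45.2   52.    50.    47. ]
 [ 652.9 -315.1   45.3  102.   102.   100. ]
 [ 656.  -305.8   45.4   54.    53.    49. ]
 [ 671.8 -314.3   45.5  105.   104.   103. ]
 [ 645.7 -321.3
[... 815 characters left out ...]
.2   86.    85.    82. ]
 [ 641.4 -317.8   56.7  126.   126.   124. ]
 [ 655.6 -306.3   57.5  126.   126.   124. ]
 [ 659.8 -312.3   58.9  136.   136.   135. ]
 [ 655.9 -310.3   59.9  136.   137.   135. ]
 [ 644.5 -310.2   60.   128.   129.   127. ]
 [ 666.3 -299.9   60.2   60.    58.    56. ]
 [ 667.  -308.9   60.3   64.    63.    59. ]
 [ 648.2 -309.4   60.4  130.   131.   128. ]
 [ 656.4 -317.9   60.6  148.   149.   146. ]
 [ 651.9 -307.8   61.   131.   133.   130. ]
 [ 660.1 -316.8   61.   144.   144.   142. ]
 [ 652.5 -316.1   61.4  137.   137.   135. ]
 [ 663.8 -315.7   61.5  140.   140.   138. ]
 [ 648.5 -314.1   62.4  135.   135.   132. ]
 [ 656.8 -323.3   62.4  144.   145.   142. ]]
```

The side cloud shows the fingertips sitting about 29 mm above the reported TCP: the rod was visible below the shut fingers. So the first grip only held the rounded top of the knob, which explains the tilting and the drop. I'll correct for that from here, and take the handle by its flange to bring it to free bench.

Emit:
step_arm(plan=[[-0.4, 0, 0, -0.05, 0], [-0.4, -0.014, 0, -0.06, 0], [-0.4, -0.014, 0, -0.06, 0], [-0.4, -0.014, 0, -0.06, 0], [-0.4, -0.014, 0, -0.03, 0], [-0.4, -0.014, 0, 0.01, 0], [-0.4, -0.014, 0, 0.03, 0], [-0.4, -0.014, 0, 0.037, 0], [-0.4, -0.014, 0, 0.037, 0], [1, -0.014, 0, 0.037, 0], [1, -0.014, 0, 0.037, 0], [1, -0.014, 0, 0.037, 0], [1, -0.014, 0, 0.037, 0], [1, -0.014, 0, 0.037, 0]], grip_force=40)

```text
time: 24.42
tool_pos: [0.6785, -0.3208, 0.0232]
tool_rot: [-3.141, 0.029, -3.068]
contact_force: [13.2, 27.1, 59.3]
opening: 0.0188
grip_force: 30.1
```

Emit:
step_arm(plan=[[1, 0, 0, -0.025, 0], [1, 0, 0, -0.025, 0], [1, 0, 0, -0.025, 0]])

```text
time: 24.8
tool_pos: [0.6655, -0.3272, 0.032]
tool_rot: [3.141, 0.0, -3.072]
contact_force: [1.0, 2.1, 9.1]
opening: 0.0003
grip_force: 3.5
```

Run:
```python
from h import *
import cell
np.set_printoptions(precision=0,suppress=True,linewidth=160)
s=cell.observe();print(s["tool_pos"]*1000,s["contact_force"],s["opening"],s["grip_force"])
c=cell.read_camera("side");np.savez("pics/s10.npz",**c);t=cell.read_camera("top");np.savez("pics/t10.npz",**t)
for n,c in(("side",c),("top",t)):
    W=cloud(c)*1000;hs=cv2.cvtColor(c["img"],cv2.COLOR_RGB2HSV)
    m=(W[:,:,0]>600)&(W[:,:,0]<770)&(W[:,:,1]>-400)&(W[:,:,1]<-260)&(W[:,:,2]>8)&(W[:,:,2]<130);Q=W[m];V=hs[m][:,2]
    for a in range(610,770,10):
        k=(Q[:,0]>=a)&(Q[:,0]<a+10)
        if k.sum()>3:print(n,a,k.sum(),"y",np.percentile(Q[k,1],[3,50,97]),"z",np.percentile(Q[k,2],[3,50,97]),"val",np.percentile(V[k],[10,50,90]))
for nm,(x,y) in dict(red=(.72,-.467),coplin=(.702,-.187),stain=(.594,-.196)).items():
    for f in("top0","t10"):
        W=cloud(load(f));q=W[(np.hypot(W[:,:,0]-x,W[:,:,1]-y)<.045)&(W[:,:,2]>.03)&(W[:,:,2]<.11)];print(nm,f,len(q),q.mean(0)*1000 if len(q) else "")
```

```text
[ 665. -327.   32.] [1. 2. 9.] 0.0002649819513176972 3.493329930352047
side 610 31 y [-395. -313. -309.] z [25. 36. 56.] val [125. 141. 151.]
side 620 36 y [-344. -316. -296.] z [11. 51. 76.] val [122. 135. 150.]
side 630 26 y [-392. -305. -292.] z [48. 62. 75.] val [125. 142. 160.]
side 640 20 y [-313. -308. -303.] z [43. 58. 71.] val [110. 130. 144.]
side 650 37 y [-315. -308. -298.] z [41. 62. 95.] val [118. 130. 140.]
side 660 39 y [-320. -307. -300.] z [35. 64. 98.] val [ 97. 130. 148.]
side 670 32 y [-321. -306. -293.] z [36. 54. 93.] val [ 60. 109. 137.]
side 680 11 y [-310. -307. -299.] z [32. 41. 60.] val [ 57. 109. 119.]
top 710 6 y [-292. -291. -290.] z [25. 31. 36.] val [24. 32. 45.]
top 730 10 y [-303. -296. -291.] z [28. 33. 35.] val [32. 46. 53.]
red top0 258 [ 719. -465.   56.]
red t10 0 
coplin top0 318 [ 703. -188.   70.]
coplin t10 322 [ 703. -188.   69.]
stain top0 228 [ 590. -193.   73.]
stain t10 229 [ 590. -193.   74.]
```

Emit:
step_arm(plan=[[0.9, 0, 0, -0.06, 0], [-0.3, 0, 0, -0.12, 0], [-0.3, 0.04, 0.045, -0.15, 0], [-0.3, 0.08, 0.09, -0.19, 0], [-0.3, 0.12, 0.135, -0.23, 0], [-0.3, 0.15, 0.188, -0.26, 0], [-0.3, 0.15, 0.188, -0.26, 0]])

```text
time: 25.78
tool_pos: [0.5008, -0.149, 0.2923]
tool_rot: [3.141, -0.002, -3.072]
contact_force: [0.2, -0.1, -0.7]
opening: 0.058
grip_force: 0.0
```

Run:
```python
from h import *
import cell
t=cell.read_camera("top");np.savez("pics/t11.npz",**t);s=cell.read_camera("side");np.savez("pics/s11.npz",**s)
W=cloud(t)*1000;hs=cv2.cvtColor(t["img"],cv2.COLOR_RGB2HSV)
m=(W[:,:,0]>600)&(W[:,:,0]<770)&(W[:,:,1]>-400)&(W[:,:,1]<-240)
v,u=np.nonzero(m);a,b,c,d=v.min(),v.max(),u.min(),u.max();print("rows",a,b,"cols",c,d)
print("height mm (x100 val after)")
for r in range(a,b+1):
    print(int(W[r,(c+d)//2,0]),"|"," ".join(f"{int(W[r,k,2]):3d}" if abs(W[r,k,2])<300 else " xx" for k in range(c,d+1)))
print("val");
for r in range(a,b+1): print(" ".join(f"{hs[r,k,2]:3d}" for k in range(c,d+1)))
print([int(x) for x in W[(a+b)//2,c:d+1:4,1]])
for nm,(x,y) in dict(red=(.72,-.467),head=(.579,-.367)).items():
    q=W[(np.hypot(W[:,:,0]/1e3-x,W[:,:,1]/1e3-y)<.03)&(W[:,:,2]>(82 if nm=="head" else 40))&(W[:,:,2]<110)];print(nm,q.mean(0))
```

```text
rows 128 143 cols 407 442
height mm (x100 val after)
770 |   9  -2   2   1   1   0  -2   8   0   0  -1   1  -5  -3   0  -3   0  -2  -4   2  -2  -1   2   0  -3   0  -1   0   1   0   0  -5   2   1   0   0
766 |  xx  xx  -1  -4   4   2  -2   0  -2  -3  -2   0   0   0  -4  -1  -1   0  -1  -3   0   0   1  -3   2   4   0  -4  -2   0   0   0   0   1   2   0
762 |  xx  xx  xx  xx   0   0   3   0  -3   0  -3   1   2   0  -1  -3  -2   1   2   1  -4  -4   0  -2  -4  -3  -3   3   0  -4   0   1   1   0  -4  -2
759 |  xx  xx  xx  xx  xx  xx   0  -3   0  -2  -5   0   0   0   0   1   3   0  -1   0   3   0  -1  -1  -1  -3   2   0  -2   0  -1  -2   2  -2   2   0
756 |  xx  xx  xx  xx  xx  xx  xx  xx  xx   0  -1  -3   1   0   0  -1   0   0   3   1  -2   0   2  -3   1  -2   0   0   5   0  -1   1   0   0   2  -2
753 |  xx  xx  xx  xx  xx  xx  xx  xx  xx  xx  xx   0  -2  -2  -1   1  -4   0   2   0  -1   0  -2  -4   0   6   1   0   3  -1   3   0   0   0   0  -4
750 |  xx  xx  xx  xx  xx  xx  xx  xx  xx  xx  xx  xx  xx   0   0   2  -5   0   0  -1  -2   3   0   0   0  -3  -4  -1  -1  -1   1   0  -3   0  -2  
[... 3112 characters left out ...]
 132 130 131 129 130 132 121 126 123 119 122 119 117 112 112 109 104 103  98  97  88  88  92  87  88  95  94  91  90
141 138 139 138 137 136 134 135 134 133 132 134 131 129 126 126 123 123 125 123 120 114 113 112 107 104 105  99  96  87  90  91  91  91  86  83
141 143 138 140 138 138 140 136 134 135 133 133 133 134 130 128 125 127 127 122 120 119 117 119 118 113 108 105 105 103  96  93  92  85  83  83
142 138 139 139 139 135 139 141 137 137 135 136 133 132 131 134 130 130 130 127 127 122 121 121 124 117 116 111 110 109 103  99  89  81  74  78
[-151, -157, -164, -170, -343, -356, -368, -379, -390]
red [ 719.46023157 -465.73757354   57.27357586]
head [ 574.7049096  -373.9888235    90.04795992]
```

Emit:
step_arm(plan=[[-0.3, -0.055, -0.03, 0, 0], [-0.3, -0.11, -0.06, 0, 0], [-0.3, -0.155, -0.081, 0, 0], [-0.3, -0.155, -0.081, 0, 0], [-0.3, -0.155, -0.081, 0, 0]])

```text
time: 26.5
tool_pos: [0.6625, -0.2209, 0.2896]
tool_rot: [3.14, -0.004, -3.072]
contact_force: [-0.3, 0.3, 0.1]
opening: 0.0596
grip_force: 0.0
```

Run:
```python
from h import *
np.set_printoptions(precision=0,suppress=True,linewidth=160)
c=snap("w12");W=cloud(c)*1000;hs=cv2.cvtColor(c["img"],cv2.COLOR_RGB2HSV)
ok=(c["range_z"]>0)&(W[:,:,2]<150)
x0,x1,y0,y1,st=560,770,-400,-270,5
print("      y:",[y0+st*2*k for k in range((y1-y0)//(2*st))])
for a in range(x1-st,x0,-st):
    L=[]
    for b in range(y0,y1,st):
        m=ok&(W[:,:,0]>=a)&(W[:,:,0]<a+st)&(W[:,:,1]>=b)&(W[:,:,1]<b+st)
        L.append(f"{int(np.median(W[m][:,2])):3d}{'#' if np.median(hs[m][:,2])<60 else ('o' if np.median(hs[m][:,2])>165 else '.')}" if m.sum()>2 else "    ")
    print(a,"".join(L))
```

```text
26.5 [ 1. -0.  0.] [ 3. -0. -3.]
      y: [-400, -390, -380, -370, -360, -350, -340, -330, -320, -310, -300, -290, -280]
765   0.  0.  0.  0.  0.  0.  0.  0.  0.  0.  0.  0.  0.  0.  0.  0.  0.  0.  0.  0.  0.  0.  0.  0.  0.  0.
760   0.  0.  0.  0.  0.  0.  0.  0.  0.  0.  0.  0.  1.  0.  0.  0.  0.  0.  0.  0.  0.  0.  1.  0.  0.  0.
755   0.  0.  0.  0.  0.  0.  0.  0.  1.  0.  0.  0.  0.  0.  0.  0.  0.  0.  0.  1.  0.  0.  0.  0.  0.  0.
750   0.  0.  0.  0.  0.  0.  0.  0.  0.  0.  0.  0.  0.  0.  0.  0.  0.  0.  0.  0.  0.  0.  0.  0.  0.  0.
745   0.  0.  0.  0.  0.  0.  0.  0.  0.  1.  0.  0.  0.  0.  0.  0.  0.  0.  1.  0.  0.  0.  0.  0.  0.  0.
740   0.  0.  0.  0.  0.  0.  0.  0.  0.  0.  0.  0.  1.  0.  1.                      1.  0.  0.  0.  1.  0.
735   1.  0.  0.  0.  0.  0.  0.  0.  0.  0.  0.  0.  0.  1.         26. 28# 29. 32# 33#  0.  0.  0.  0.  0.
730   0.  0.  0.  0.  0.  0.  0.  0.  0.  0.  0.  0.  0.  0.     27# 30. 32. 33. 36. 36# 33#  0.  0.  0.  0.
725   1.  0.  0.  1.  0.  0.  0.  0.  1.  0.  0.  0.  0.  1.     30. 32. 34. 36. 37. 38# 33#  2.  0.  0.  0
[... 2789 characters left out ...]
6o     46o 10.  0.  0.  0.  0.  0.  0.  1.  0.
590  31. 31. 32. 36o 32o 36o 46o 34. 31.     31. 34o 25. 32o 26o 52o 32.  1.  0.  0.  0.  0.  0.  0.  0.  0.
585          30. 28o 91o 91o 91o 44. 36o 88o 29. 29o     27o 26o     36.  1.  0.  0.  0.  0.  1.  0.  0.  0.
580                  91o 92o 91o 54. 38o 86. 26. 29. 37o 26o 27o 53o 32.  0.  0.  1.  1.  0.  1.  0.  1.  1.
575                  91o 91o 91o 56o 37o 37.     30. 36o 27o     53o 30.  0.  0.  0.  0.  0.  0.  0.  0.  0.
570              91o 91o 91o 90o 90o 88o 31. 37o 27o 35o 25o     53o 28.  0.  0.  1.  0.  0.  0.  0.  1.  0.
565                  91o 91o 44. 38o 91o 30o 37o 25o 31o 25o     54o 26.  1.  0.  0.  0.  1.  0.  0.  1.  0.
```

The height map is clear: knob at x 705–740, y −325…−292; flange centre about (0.669, −0.3145, 0.043); head still at z 91. I'll grip the flange with the fingers open wide, using the corrected tip height.

Emit:
step_arm(plan=[[-0.7, 0, -0.05, 0.05, -0.07], [-0.7, 0, -0.094, 0.1, -0.07], [-0.7, 0, -0.094, 0.15, -0.07], [-0.7, 0, -0.094, 0.2, -0.07], [-0.7, 0, -0.094, 0.24, -0.07], [-0.7, 0, -0.094, 0.27, -0.07], [-0.7, 0, -0.094, 0.285, -0.07], [-0.7, 0, -0.094, 0.285, -0.07], [1, 0, -0.094, 0.285, -0.07], [1, 0, -0.094, 0.285, -0.07], [1, 0, -0.094, 0.285, -0.07], [1, 0, -0.094, 0.285, -0.07]], grip_force=25)

```text
time: 28.05
tool_pos: [0.6704, -0.3149, 0.0084]
tool_rot: [-3.14, 0.001, -3.001]
contact_force: [2.7, -4.1, 0.5]
opening: 0.0427
grip_force: 6.1
```

Emit:
step_arm(plan=[[1, 0, 0, 0, 0], [1, 0, 0, -0.01, 0], [1, 0, 0, -0.04, 0], [1, 0, 0, -0.08, 0], [1, 0, 0, -0.13, 0], [1, 0, 0, -0.18, 0], [1, 0, 0, -0.2, 0], [1, 0, 0, -0.2, 0]])

```text
time: 29.05
tool_pos: [0.6702, -0.3139, 0.2091]
tool_rot: [-3.141, 0.002, -3.001]
contact_force: [-0.4, -0.2, -2.9]
opening: 0.0407
grip_force: 25.0
```

```bash
cat >> h.py <<'E'
def hmap(W,I,ok,a0,a1,b0,b1,i,j,k,st=5,div=1):
    hs=cv2.cvtColor(I,cv2.COLOR_RGB2HSV)[:,:,2]
    print("cols",b0,"step",st)
    for a in range(a1-st,a0-1,-st):
        L=[]
        for b in range(b0,b1,st):
            m=ok&(W[:,:,i]>=a)&(W[:,:,i]<a+st)&(W[:,:,j]>=b)&(W[:,:,j]<b+st)
            if m.sum()>0:
                q=np.median(hs[m]);L.append(f"{int(np.median(W[m][:,k])):4d}{'#' if q<60 else ('o' if q>165 else '.')}")
            else:L.append("     ")
        print(f"{a:5d}","".join(L))
E
python3 - <<'E'
from h import *
import cell
s=cell.observe();print(s["opening"],s["contact_force"],s["torque"],s["tool_pos"])
c=cell.read_camera("side");np.savez("pics/s13.npz",**c);W=cloud(c)*1000;x,y=s["tool_pos"][:2]*1000
ok=(np.abs(W[:,:,0]-x)<130)&(np.abs(W[:,:,1]-y)<50)&(W[:,:,2]>95)&(W[:,:,2]<330)
hmap(W,c["img"],ok,110,300,int(x)-120,int(x)+120,2,0,1,st=8)
E
```

```text
0.040719911388790886 [-0.41716437 -0.17125635 -2.86049358] [ 1.29938814e-01 -1.00676506e-01 -3.33332215e-05] [ 0.67015532 -0.31387218  0.20911193]
cols 550 step 8
  292                                                                                                                                                       
  284                                                             -278.-275.-272.-273.                                                                      
  276                                                             -277.-273.-273.-274.                                                                      
  268                                                             -274.-274.-273.-273.-331.                                                                 
  260                                              -313.-296.-312.-277.-277.-273.-275.-336.                                                                 
  252                                              -294.-295.-304.-307.-278.-274.-274.-345.                                                             
[... 1822 characters left out ...]
                                                                  
  148                                                                                                                                                       
  140                                                                                                                                                       
  132                                                                                                                                                       
  124                                                                                                                                                       
  116
```

The handle is held level by the flange. I'll lay it on free bench at about (0.425, −0.425).

Emit:
step_arm(plan=[[1, 0.05, -0.015, -0.01, 0], [1, 0.105, -0.03, -0.01, 0], [1, 0.16, -0.047, -0.01, 0], [1, 0.215, -0.063, -0.01, 0], [1, 0.258, -0.0756, -0.01, 0], [1, 0.258, -0.0756, 0.04, 0], [1, 0.258, -0.0756, 0.09, 0], [1, 0.258, -0.0756, 0.14, 0], [1, 0.258, -0.0756, 0.18, 0], [1, 0.258, -0.0756, 0.2, 0], [1, 0.258, -0.0756, 0.21, 0], [1, 0.258, -0.0756, 0.213, 0], [1, 0.258, -0.0756, 0.213, 0]])

```text
time: 30.72
tool_pos: [0.425, -0.4251, -0.0049]
tool_rot: [-3.141, 0.0, -3.001]
contact_force: [-0.2, 0.7, -1.5]
opening: 0.0407
grip_force: 25.0
```

Emit:
step_arm(plan=[[-0.4, 0, 0, 0, 0], [-0.4, 0, 0, 0, 0], [-0.4, 0, 0, -0.01, 0], [-0.4, 0, 0, -0.06, 0], [-0.4, 0, 0, -0.12, 0], [-0.4, -0.03, 0, -0.18, 0], [-0.4, -0.055, 0, -0.2, 0], [-0.4, -0.055, 0, -0.2, 0]])

```text
time: 31.72
tool_pos: [0.4814, -0.4175, 0.198]
tool_rot: [-3.136, 0.004, -2.999]
contact_force: [-0.7, -0.2, -0.7]
opening: 0.0641
grip_force: 0.0
```

Run:
```python
from h import *
import cell
c=snap("w14");W=cloud(c)*1000;ok=(c["range_z"]>0)&(W[:,:,2]<80)&(W[:,:,2]>5)
hmap(W,c["img"],ok,330,530,-475,-375,0,1,2,st=5)
```

```text
31.725 [ 0.48144243 -0.41753275  0.19799429] [-3.13643759  0.00368781 -2.99931341]
cols -475 step 5
  525                                                     39o  34o  37o  36o  34o  36o  54o  54o  54o  54o
  520                                                                    52o  52o  51o  33o  50o  52o  52o
  515                                                                                   49o  50o  50o  51o
  510                                                                                   48o  49o  49o  50o
  505                                                                                                     
  500                                                23.                                                  
  495                                           27#  29#  29#  31.  31.  31#                              
  490                                      26#  28#  30#  33#  34#  37#  38#  30#  19.                    
  485                                      26#  29#  31#  33#  36#  38#  37#  30#  21#                    
  480                                
[... 2509 characters left out ...]
                     
  360                                                                                                     
  355                                                                                                     
  350                                                                                                     
  345                                                                                                     
  340   46.                                                                                               
  335   57o  44o  44o  69o                                                                                
  330   69o  44o  44o  45o  45o  66o
```

The map shows the handle lying flat with its knob at (0.483, −0.414), rolled so its +x points to world +y. The fingers will therefore close on the knob's x faces, which makes the later slide run along the tool's y. I'll grip it deep this time.

Emit:
step_arm(plan=[[-0.4, -0.002, 0.0034, 0.05, -0.07], [-0.4, -0.002, 0.0034, 0.11, -0.07], [-0.4, -0.002, 0.0034, 0.16, -0.07], [-0.4, -0.002, 0.0034, 0.195, -0.07], [-0.4, -0.002, 0.0034, 0.21, -0.07], [-0.4, -0.002, 0.0034, 0.216, -0.07], [1, -0.002, 0.0034, 0.216, -0.07], [1, -0.002, 0.0034, 0.216, -0.07], [1, -0.002, 0.0034, 0.216, -0.07], [1, -0.002, 0.0034, 0.216, -0.07], [1, -0.002, 0.0034, 0.216, -0.07], [1, -0.002, 0.0034, 0.216, -0.07]], grip_force=12)

```text
time: 33.28
tool_pos: [0.4815, -0.4142, -0.0203]
tool_rot: [-3.14, 0.001, -2.931]
contact_force: [0.2, 0.0, 5.4]
opening: 0.0394
grip_force: 11.3
```

Emit:
step_arm(plan=[[1, 0, 0, -0.01, 0], [1, 0, 0, -0.03, 0], [1, 0, 0, -0.06, 0], [1, 0, 0, -0.1, 0], [1, 0, 0, -0.15, 0], [1, 0, 0, -0.19, 0], [1, 0, 0, -0.19, 0], [1, 0, 0, -0.19, 0]])

```text
time: 34.28
tool_pos: [0.4801, -0.4128, 0.1672]
tool_rot: [3.139, -0.001, -2.932]
contact_force: [0.0, 0.3, -2.7]
opening: 0.0337
grip_force: 12.0
```

Run:
```python
from h import *
import cell
s=cell.observe();print(s["opening"],s["contact_force"],s["tool_pos"],s["grip_force"])
c=cell.read_camera("side");np.savez("pics/s15.npz",**c);W=cloud(c)*1000;x,y=s["tool_pos"][:2]*1000
ok=(np.abs(W[:,:,0]-x)<130)&(np.abs(W[:,:,1]-y)<50)&(W[:,:,2]>60)&(W[:,:,2]<330)
hmap(W,c["img"],ok,60,290,int(x)-130,int(x)+80,2,0,1,st=9)
c=snap("w15");W=cloud(c)*1000;ok=(c["range_z"]>0)&(W[:,:,2]<215)&(W[:,:,2]>60)&(np.hypot(W[:,:,0]-x,W[:,:,1]-y)<130)
hmap(W,c["img"],ok,int(x)-120,int(x)+40,int(y)-50,int(y)+50,0,1,2,st=6)
```

```text
0.03370885652149714 [ 1.64286541e-03  2.78946999e-01 -2.68500617e+00] [ 0.48009702 -0.41279141  0.16716715] 11.999423503875732
cols 350 step 9
  281                                                                                 -372#-425.-430.-435#                    
  272                                                                                 -427#-412.-422.-439#                    
  263                                                                                      -395.-424.-432.                    
  254                                                                                                                         
  245                                                                  -376.-373.                                             
  236                                                             -377.-377.-375.                                             
  227                                                             -378.-378.-378.-426.-431.                                   
  218                                                             -3
[... 3935 characters left out ...]
 199o 192.                                        
  406            194o 194o 199o 201o 201o 197o 189.                                        
  400            193o 193. 199o 200o 199o 195o                                             
  394            192o 194o 199o 199o 198o 193.                                             
  388       190o 190o 198o 198o 198o 196o 188o 181o                                        
  382       196o 193o 197o 198o 199o 199o 198o 198o                                        
  376       198o 198o 198o 198o 198o 198o 198o 198o                                        
  370                      198o 198o 198o                                                  
  364
```

Emit:
step_arm(plan=[[1, 0, 0, -0.03, 0], [1, 0, 0, -0.03, 0], [1, 0, 0, -0.06, 0], [1, 0, 0, -0.06, 0]], grip_force=6)

```text
time: 34.88
tool_pos: [0.4813, -0.4141, 0.229]
tool_rot: [-3.139, 0.001, -2.931]
contact_force: [0.3, -0.1, -2.8]
opening: 0.034
grip_force: 6.0
```

```bash
cat >> h.py <<'E'
def tilt():
    import cell
    s=cell.observe();print(s["opening"],s["contact_force"],s["tool_pos"],s["grip_force"])
    x,y=s["tool_pos"][:2]*1000;z=s["tool_pos"][2]*1000
    c=cell.read_camera("side");W=cloud(c)*1000
    ok=(np.abs(W[:,:,0]-x)<130)&(np.abs(W[:,:,1]-y)<60)&(W[:,:,2]>z-120)
    hmap(W,c["img"],ok,int(z)-110,int(z)+70,int(x)-120,int(x)+60,2,0,1,st=9)
E
python3 -c "
from h import *
tilt()"
```

```text
0.03400011104241039 [ 0.31076614 -0.14889861 -2.82007789] [ 0.48133931 -0.41412761  0.22902013] 5.999420955777168
cols 361 step 9
  290                                                        -380.-377.-376.-428.-436.                    
  281                                                        -380.-379.-378.-431.-432.                    
  272                                                        -379.-380.-381.-403.-404.                    
  263                                                        -388.-384.-385.-392#-395#                    
  254                                                        -392.-390.-390.-392#-399.                    
  245                                                             -409.-406.-397.                         
  236                                                             -408.-408.-406.                         
  227                                                             -408.-410.                              
  218                                                   -413.-416#-405.-408.                              
  209  
[... 368 characters left out ...]
  -407.     -406.                                   
  173                                              -405.-405.-403.-406.                                   
  164                                                   -395.-398.-413.                                   
  155                                                             -415.                                   
  146                                                                                                     
  137                                                                                                     
  128                                                                                                     
  119
```

The handle swung down and hangs nose-down. I'll set it lightly on the bench to square it up, then grip hard.

Emit:
step_arm(plan=[[1, 0, 0, 0.05, 0], [1, 0, 0, 0.1, 0], [1, 0, 0, 0.135, 0], [1, 0, 0, 0.148, 0], [1, 0, 0, 0.153, 0], [1, 0, 0, 0.156, 0]])

```text
time: 35.67
tool_pos: [0.4814, -0.4142, 0.0736]
tool_rot: [-3.14, 0.001, -2.931]
contact_force: [-0.8, -0.0, -2.3]
opening: 0.0342
grip_force: 6.0
```

Emit:
step_arm(plan=[[1, 0, 0, 0.004, 0], [1, 0, 0, 0.007, 0], [1, 0, 0, 0.009, 0]])

```text
time: 36.05
tool_pos: [0.4827, -0.4147, 0.067]
tool_rot: [-3.136, 0.004, -2.931]
contact_force: [0.5, 1.7, 9.2]
opening: 0.034
grip_force: 6.0
```

Emit:
step_arm(plan=[[1, 0, 0, 0, 0], [1, 0, 0, -0.002, 0], [1, 0, 0, -0.02, 0.1], [1, 0, 0, -0.06, 0.28], [1, 0, 0, -0.11, 0.46], [1, -0.015, 0.008, -0.127, 0.64], [1, -0.03, 0.015, -0.127, 0.82], [1, -0.045, 0.02, -0.127, 1.0], [1, -0.0513, 0.0235, -0.127, 1.18], [1, -0.0513, 0.0235, -0.127, 1.36], [1, -0.0513, 0.0235, -0.127, 1.54], [1, -0.0513, 0.0235, -0.127, 1.594], [1, -0.0513, 0.0235, -0.127, 1.594]], grip_force=60)

```text
time: 37.67
tool_pos: [0.526, -0.38, 0.1909]
tool_rot: [-3.142, 0.0, 1.758]
contact_force: [-0.4, -0.8, -1.7]
opening: 0.0335
grip_force: 60.0
```

```bash
cat >> h.py <<'E'
def tmap(name):
    c=snap(name);W=cloud(c);z=c["range_z"];v,u=np.mgrid[:400,:640]
    C=(np.stack([(u-c["cx"])/c["fx"]*z,(v-c["cy"])/c["fy"]*z,z,np.ones_like(z)],-1)@c["T_tool_cam"].T)[:,:,:3]*1000
    return c,W,C
E
python3 - <<'E'
from h import *
import cell
s=cell.observe();print(s["opening"],s["contact_force"],s["grip_force"])
c,W,C=tmap("w16");np.savez("pics/w16C.npz",W=W,C=C)
hmap(C,c["img"],(c["range_z"]>0)&(C[:,:,2]<112)&(C[:,:,2]>-20),-30,40,-35,95,0,1,2,st=4)
m=(W[:,:,2]>.083)&(W[:,:,2]<.1)&(np.hypot(W[:,:,0]-.577,W[:,:,1]+.37)<.04)&(C[:,:,1]>30)&(c["range_z"]>0)
print("head",m.sum(),cv2.minAreaRect((W[m][:,:2]*1000).astype(np.float32)),W[m].mean(0)*1000,C[m].mean(0),np.percentile(C[m],[2,98],axis=0))
E
```

```text
0.03347967431912621 [-0.37553558 -0.82851135 -1.6841564 ] 59.99642729759216
37.675 [ 0.52600053 -0.37997297  0.19086833] [-3.14151644e+00  3.21385925e-04  1.75839165e+00]
cols -35 step 4
   36                       53.  52.  52.  52.  52o  52o  52o  50o  46o  46o  47o                                                                                          
   32                       54.  54.  44o  44o  43o  43o  43o  44o  43o  44o  44o                                                                                          
   28                       52.  54.  44o  36.  30.  30.  35o  43o  44o  45o  45o  47o                                                                                     
   24                       40.  43.  29.   4.   2#   2#   4.  28o  45o  46o  46o  47o                                                                                     
   20                  20.  20.  21.   3#   2#   1#   1#   2#   3#   4.  47o  47o                                                                                          
   16                        6.   4#   3#   2#   2#  
[... 1589 characters left out ...]
                                                                             
  -24                                                                                                                                                                      
  -28                                                                                                                                                                      
head 722 ((578.8565063476562, -366.8421630859375), (22.092121124267578, 25.926565170288086), 9.890673637390137) [ 578.30163931 -366.45759552   91.43570969] [ 3.55621347 53.91166699 99.42737717] [[ -9.35978529  43.58170772  97.77736109]
 [ 15.60105456  64.75006306 103.84150771]]
```

Head and rack are where they were: head centre at tool (3, 54) mm. The handle still leans about 0.4 rad about the finger axis and the knob is gripped about 15 mm off centre. I'll push the nose against the outside of the fixed dish's wall to bring the handle upright over the bench, stand it there and re-grip it centred.

Emit:
step_arm(plan=[[1, -0.05, 0.02, 0, 0], [1, -0.0975, 0.0416, 0.0, 0], [1, -0.0975, 0.0416, 0.05, 0], [1, -0.0975, 0.0416, 0.09, 0], [1, -0.0975, 0.0416, 0.115, 0], [1, -0.08, 0.0416, 0.115, 0], [1, -0.068, 0.0416, 0.115, 0], [1, -0.056, 0.0416, 0.115, 0], [1, -0.0475, 0.0416, 0.115, 0], [1, -0.0475, 0.0416, 0.115, 0]])

```text
time: 38.98
tool_pos: [0.5758, -0.4213, 0.0779]
tool_rot: [3.141, 0.006, 1.759]
contact_force: [-1.2, -6.5, 0.2]
opening: 0.0335
grip_force: 60.0
```

Run:
```python
from h import *
import cell
s=cell.observe();print(s["opening"],s["contact_force"],s["grip_force"])
c,W,C=tmap("w17")
hmap(C,c["img"],(c["range_z"]>0)&(C[:,:,2]<60)&(C[:,:,2]>-38),-40,36,-35,45,0,1,2,st=4)
```

```text
0.03349520558108214 [-1.19774008 -6.48954795  0.23811647] 59.992602467536926
38.975 [ 0.57583107 -0.42133054  0.07790523] [3.14096956 0.00638046 1.75872677]
cols -35 step 4
   32        46.  47.                                                                                     
   28        45.  47.  41.  41.  42.  41.  44o  45o  41o  40o  40o  39o  39o  39o  39o  40o  44.  43o  44o
   24        45.  47.                                                                                     
   20        45.  46.  43.  43.  44.  43.  44o  45o  44o  44o  45.  45.  45.  43.  44.  45.  43.  42o  45o
   16        43.  50.  51.  51.  51.  51.  51o  51o  51o  51o  51o  51o  51o  51o  51o  51o  51o  51o  50o
   12   39o  41o  44o  58o                                                                             52o
    8   23o  23o  25o  26o  25o  33o  32o  30o  27o  30o  32o  37o  37o  29o  33o  39o  44o  48o  55o     
    4   23o  23o  23o  23o  22o  22o   8#   8#   7#   8#   8#  21o  23o  23o  23o  23o  24o  31o  31o  32o
    0                      -32#   7#   7#   6#   6#   6#   7#   7#   8#
[... 304 characters left out ...]
     5#   6#   7#   8#  51o                         
  -16                   8#   7#   6#   6#   6.             6#   6#   7#   8#  51o                         
  -20                   8.   7#   7#   6#   5.             6#   7#   8#   8#  52.                         
  -24                                                                                                     
  -28                                                                                                     
  -32                                                                                                     
  -36                                                                                                     
  -40
```

The flange now reads level (z 6–8 all over), with the handle axis 15 mm behind the pads. I'll stand it on the bench, open, centre and re-grip.

Emit:
step_arm(plan=[[1, 0, 0, 0.006, 0], [1, 0, 0, 0.011, 0], [0.0, 0, 0, 0.011, 0], [0.0, 0, 0, 0.011, 0], [0.0, -0.015, 0, 0.011, 0], [0.0, -0.015, 0, 0.011, 0]])

```text
time: 39.78
tool_pos: [0.5785, -0.4338, 0.0644]
tool_rot: [-3.142, -0.0, 1.757]
contact_force: [0.3, 0.1, 0.5]
opening: 0.0461
grip_force: 0.0
```

Run:
```python
from h import *
import cell
s=cell.observe();print(s["opening"],s["contact_force"],s["grip_force"])
c,W,C=tmap("w18")
hmap(C,c["img"],(c["range_z"]>0)&(C[:,:,2]<58)&(C[:,:,2]>-62),-32,30,-35,45,0,1,2,st=4)
```

```text
0.04614302620735777 [0.30228626 0.07155584 0.45825033] 0.0
39.775 [ 0.57850471 -0.43382236  0.06443153] [-3.14150636e+00 -3.47604624e-04  1.75739669e+00]
cols -35 step 4
   26   57o  32.  38.  38.  37.  38.  37.  37.  37.  38.  38.  38.  38.  37.  37o  38.  38.  37o  37.  38.
   22   22o  22o  23o  25o  25o  27o  27o  28o  26o  27o  33o  45o  57o  57o  57o  57o  57o  57o  57o  57o
   18    9o   9o   9o   9o   9o   9o   8.   6#   6#   6#   6.  14o  20o  20o  21o  22o  23o  25o  26o  26o
   14                  11.  10o -46# -48# -48# -48# -48# -48# -48# -45#   9o   9o  10o   9o   9o   9o   9o
   10  -51. -50. -49. -46#   6# -56# -58# -58# -58# -58# -58# -58# -56#   5# -52# -49. -50. -51. -50.  10o
    6            -49# -48#   5# -57# -58#   0.  -8.  -8.  -5.   3# -57#   5# -47# -51#                    
    2                 -42#   5#   5#   4#   4.             4#   4#   5#   6# -38#                         
   -2                 -36#   5#   5#   4#   5#             4#   4#   5#   6# -33#                         
   -6                 -33#                                                   -34.                         
  -10                 -60.      -58# -58# -59# -58# -59# -58# -58# -58#      -60#                         
  -14                           -57# -57# -57# -58# -57# -57# -58# -58#                                   
  -18                                                                                                     
  -22                                                                                                     
  -26                                                                                                     
  -30
```

The handle stands upright with the knob centred between the open fingers (x −14…14, y −15…17). I'll close at 60 N, lift, and hover 45 mm short of the post on its −x side.

Emit:
step_arm(plan=[[0.0, 0, 0, 0.005, 0], [1, 0, 0, 0.005, 0], [1, 0, 0, 0.005, 0], [1, 0, 0, 0.005, 0], [1, 0, 0, -0.01, 0], [1, 0, 0, -0.06, 0], [1, 0.01, -0.005, -0.109, 0], [1, 0.04, -0.018, -0.109, 0], [1, 0.066, -0.0324, -0.109, 0], [1, 0.066, -0.0324, -0.109, 0], [1, 0.066, -0.0324, -0.109, 0]])

```text
time: 41.2
tool_pos: [0.535, -0.3754, 0.1748]
tool_rot: [3.14, 0.002, 1.758]
contact_force: [0.6, 0.0, -2.3]
opening: 0.034
grip_force: 59.9
```

Run:
```python
from h import *
import cell
s=cell.observe();print(s["opening"],s["contact_force"],s["grip_force"])
c,W,C=tmap("w19")
hmap(C,c["img"],(c["range_z"]>0)&(C[:,:,2]<95)&(C[:,:,2]>-62),-24,32,-31,69,0,1,2,st=4)
m=(W[:,:,2]>.083)&(W[:,:,2]<.1)&(np.hypot(W[:,:,0]-.579,W[:,:,1]+.367)<.03)&(C[:,:,1]>25)&(c["range_z"]>0)
print("head",m.sum(),np.percentile(C[m],[2,98],axis=0),C[m].mean(0))
near=(c["range_z"]>0)
for n,a,b in(("flange",-8,8),("shoe",20,60)):
    k=near&(C[:,:,2]>a)&(C[:,:,2]<b)&(np.hypot(C[:,:,0],C[:,:,1])<32);Q=C[k]
    if len(Q):print(n,len(Q),np.percentile(Q,[1,99],axis=0),cv2.minAreaRect(Q[:,:2].astype(np.float32)),np.linalg.lstsq(np.c_[Q[:,:2],np.ones(len(Q))],Q[:,2],rcond=None)[0])
```

```text
0.03398227906539089 [ 0.63142035  0.03756084 -2.30578916] 59.92805600166321
41.2 [ 0.5350458  -0.37537187  0.17483343] [3.14041173e+00 1.69702502e-03 1.75775506e+00]
cols -31 step 4
   28                                                                                                                              
   24                                                                                                                              
   20                             1.   1#   1#   1#   1.                                                                           
   16                  54.   2.   1#   1#   0#   0#   1#   1#   2.                                                                 
   12  -47. -55. -50.  52. -49# -48# -49. -49. -49. -49. -49# -48#  44o  44o -60.       84.  84.  85.  84.  84.  85.               
    8  -47. -50. -48. -44#   1#   0#   0#   0#   0#   0#   0#   1# -45. -48. -51. -46.  83o  82o  83o  83o  82o  82o               
    4              1.   1#   0#   0#  -1# -10.  -9.   0#   0#   0#   1.  43o            83o  82o  83o  83o  83o  83o          
[... 833 characters left out ...]
                                                                                                
head 806 [[-12.19253187  33.75826307  81.86291718]
 [ 13.07970118  54.97290601  88.43991927]] [ 1.06087305 44.19142975 83.54081117]
flange 1925 [[ -1.41513873 -19.06430411  -6.27215783]
 [ 21.49354937  20.10283909   3.60722918]] ((9.622230529785156, 0.7274665832519531), (41.344852447509766, 25.302513122558594), 89.77323150634766) [ 0.07108839  0.00538086 -0.40659648]
shoe 734 [[  0.31746496 -17.94441072  23.42131294]
 [ 16.59441507  24.1098515   56.38818353]] ((10.32532024383545, 3.9170875549316406), (17.74301528930664, 45.39898681640625), 12.469310760498047) [ 0.26719782 -0.13801033 44.17865122]
```

Everything lines up. The handle is level, the head is 43.9 mm ahead along tool y and centred sideways within 0.3 mm, and the nose is 31 mm above it. I'll step to 27 mm short and press.

Emit:
step_arm(plan=[[1, 0, 0.017, 0.0, 0], [1, 0, 0.017, 0.02, 0], [1, 0, 0.017, 0.028, 0], [1, 0, 0.017, 0.034, 0], [1, 0, 0.017, 0.04, 0], [1, 0, 0.017, 0.0455, 0], [1, 0, 0.017, 0.0455, 0]])

```text
time: 42.12
tool_pos: [0.5513, -0.3722, 0.1302]
tool_rot: [3.141, 0.002, 1.757]
contact_force: [-4.1, 1.7, 7.8]
opening: 0.034
grip_force: 59.9
```

Emit:
step_arm(plan=[[1, 0, 0.005, 0, 0], [1, 0, 0.01, 0, 0], [1, 0, 0.015, 0, 0], [1, 0, 0.02, 0, 0], [1, 0, 0.024, 0, 0], [1, 0, 0.027, 0, 0], [1, 0, 0.027, 0, 0]])

```text
time: 43.0
tool_pos: [0.5781, -0.3682, 0.1309]
tool_rot: [3.14, 0.004, 1.757]
contact_force: [-3.1, -0.6, 8.4]
opening: 0.0338
grip_force: 59.9
```

Run:
```python
from h import *
import cell
s=cell.observe();print(s["opening"],s["contact_force"],s["torque"])
c,W,C=tmap("w20")
hmap(C,c["img"],(c["range_z"]>0)&(C[:,:,2]<60)&(C[:,:,2]>-45),-16,32,-31,49,0,1,2,st=4)
m=(W[:,:,2]>.02)&(W[:,:,2]<.043)&(np.hypot(W[:,:,0]-.579,W[:,:,1]+.367)<.07)&(c["range_z"]>0);print(np.percentile(W[m]*1000,[1,99],axis=0))
```

```text
0.033820655983943036 [-3.14598863 -0.64673097  8.36959092] [-0.13555533  0.52148332 -0.02374555]
43.0 [ 0.57812938 -0.36817689  0.13094367] [3.1399514  0.00406535 1.75730507]
cols -31 step 4
   28                                                                                                     
   24                                                                                                     
   20                           -10. -10# -10# -10# -10.  -9o                                             
   16                  54.  -9. -10# -11# -11# -11# -11# -10# -10.                                        
   12            -39.  52. -11#  30.  23. -10.  22.  29o -11. -10#  31o  31o                              
    8  -43. -41. -38. -11. -11# -12# -12# -12# -13# -12# -11# -10# -33. -37. -41. -42.                    
    4            -10.  -9. -11# -12# -12# -15. -14. -13# -12# -11# -10.  31o                              
    0            -11# -11# -11#                          -11# -11# -11#  31o                              
   -4                                                                    31o                              
   -8                                                                                                     
  -12                                                                                                     
  -16                                                                                                     
[[ 524.16583881 -415.25922548   20.42454057]
 [ 630.4573061  -320.82994805   41.76047518]]
```

Emit:
step_arm(plan=[[1, 0, 0, 0.003, 0], [1, 0, 0, 0.003, 0], [1, 0, 0, -0.003, 0], [1, 0, 0, -0.007, 0], [1, 0, 0, -0.011, 0], [1, 0, 0, -0.014, 0], [1, 0, 0, -0.017, 0]])

```text
time: 43.92
tool_pos: [0.5775, -0.3663, 0.1445]
tool_rot: [-3.141, -0.001, 1.758]
contact_force: [-0.6, 0.2, -5.7]
opening: 0.0335
grip_force: 59.9
```

Run:
```python
from h import *
import cell
s=cell.observe();print(s["opening"],s["contact_force"],s["torque"])
c,W,C=tmap("w21")
k=(c["range_z"]>0)&(C[:,:,2]>-18)&(C[:,:,2]<6)&(np.hypot(C[:,:,0],C[:,:,1])<24)&(np.abs(C[:,:,1])>8);Q=C[k]
print("flange z",np.percentile(Q[:,2],[5,50,95]),np.linalg.lstsq(np.c_[Q[:,:2],np.ones(len(Q))],Q[:,2],rcond=None)[0])
```

```text
0.03347891011717369 [-0.61382563  0.22133118 -5.7318755 ] [-0.04126312 -0.09375768  0.01693015]
43.925 [ 0.5775288  -0.36633948  0.14454073] [-3.14071137e+00 -1.03706143e-03  1.75784784e+00]
flange z [-6.70817186 -5.18128838 -3.48591459] [ 0.06166287 -0.01109787 -5.62020883]
```

The head is clamped: the flange reading gives a plunger travel of about 5.5 mm, and the tool is taking up the rack's weight. I'll lift and carry the rack smoothly to the empty dish.

Emit:
step_arm(plan=[[1, 0, 0, -0.001, 0], [1, 0, 0, -0.01, 0], [1, 0, 0, -0.03, 0], [1, 0, 0, -0.06, 0], [1, 0, 0, -0.09, 0], [1, 0, 0, -0.12, 0], [1, 0, 0, -0.14, 0], [1, 0.0137, 0.0059, -0.14, 0.015], [1, 0.0369, 0.016, -0.14, 0.04], [1, 0.0688, 0.0299, -0.14, 0.073], [1, 0.1054, 0.0457, -0.14, 0.112], [1, 0.1468, 0.0637, -0.14, 0.156], [1, 0.1882, 0.0816, -0.14, 0.2], [1, 0.2293, 0.0995, -0.14, 0.244], [1, 0.2662, 0.1155, -0.14, 0.283], [1, 0.2982, 0.1293, -0.14, 0.317], [1, 0.3164, 0.1373, -0.14, 0.337], [1, 0.3262, 0.1415, -0.14, 0.347], [1, 0.3262, 0.1415, -0.14, 0.347], [1, 0.3262, 0.1415, -0.14, 0.347]])

```text
time: 46.48
tool_pos: [0.6559, -0.0205, 0.285]
tool_rot: [-3.141, 0.001, 1.41]
contact_force: [-0.4, 0.1, -4.5]
opening: 0.0334
grip_force: 59.9
```

Run:
```python
from h import *
import cell
s=cell.observe();print(s["opening"],s["contact_force"],s["torque"])
c,W,C=tmap("w22")
k=(c["range_z"]>0)&(C[:,:,2]>-18)&(C[:,:,2]<6)&(np.hypot(C[:,:,0],C[:,:,1])<24)&(np.abs(C[:,:,1])>8);Q=C[k]
print("flange z",np.percentile(Q[:,2],[5,50,95]),np.linalg.lstsq(np.c_[Q[:,:2],np.ones(len(Q))],Q[:,2],rcond=None)[0])
w=W*1000
m=(np.abs(w[:,:,2]-53)<6)&(np.hypot(w[:,:,0]-657,w[:,:,1]+20)<75)&(c["range_z"]>0);print("vac rim",m.sum(),cv2.minAreaRect(w[m][:,:2].astype(np.float32)))
hmap(C,c["img"],(c["range_z"]>0)&(C[:,:,2]<145)&(C[:,:,2]>40),-20,110,-80,80,0,1,2,st=8)
t=cell.read_camera("top");P=cloud(t)*1000;m=(np.abs(P[:,:,2]-53)<6)&(np.hypot(P[:,:,0]-657,P[:,:,1]+20)<75);print(m.sum())
```

```text
0.03341043028959588 [-0.40939791  0.11576442 -4.51429806] [-0.04722921 -0.13715357 -0.02731227]
46.475 [ 0.65585455 -0.02054626  0.28496674] [-3.14117801e+00  5.63823333e-04  1.41012025e+00]
flange z [-6.71896461 -5.26440212 -3.47719635] [ 0.06149976 -0.00702975 -5.69503227]
vac rim 813 ((662.9698486328125, -7.105216979980469), (92.32911682128906, 133.13394165039062), 67.13427734375)
cols -80 step 8
  102                                                                                                     
   94                                                                                                     
   86                                                                                                     
   78                                                                                                     
   70                                                                                                     
   62                                                                                                     
   54                                                  
[... 316 characters left out ...]
o 110o 110o 110o 110o 110o 110o 105o                    
   22                      106o 106o 105o 105o 105o 105o 106o 105o 106o 101o 107o 106o                    
   14                      106o 106o 103o 100o  98o  56o  56o 103o 103o 104o 106o 106o                    
    6                      105o 106o 105o 100o  76o 108o 108o 107o 109o 107o 109o 106o                    
   -2                      105o 105. 102. 104o 123o           111. 110. 108. 106o 105o                    
  -10                      105o 106o 106o 102o                          100o 107o 105o                    
  -18                      105o 105o 107o 111.                          101o 108o 105o                    
5
```

The rack hangs level and clamped over the empty dish. I'll lower it gently.

Emit:
step_arm(plan=[[1, 0, 0, 0.02, 0], [1, 0, 0, 0.05, 0], [1, 0, 0, 0.08, 0], [1, 0, 0, 0.105, 0], [1, 0, 0, 0.12, 0], [1, 0, 0, 0.128, 0], [1, 0, 0, 0.133, 0], [1, 0, 0, 0.136, 0]])

```text
time: 47.58
tool_pos: [0.6565, -0.0199, 0.1498]
tool_rot: [3.14, 0.0, 1.411]
contact_force: [0.0, 0.6, -5.4]
opening: 0.0336
grip_force: 59.9
```

Emit:
step_arm(plan=[[1, 0, 0, 0.002, 0], [1, 0, 0, 0.004, 0], [1, 0, 0, 0.006, 0], [1, 0, 0, 0.007, 0]])

```text
time: 48.08
tool_pos: [0.6561, -0.0197, 0.1421]
tool_rot: [-3.142, 0.0, 1.411]
contact_force: [0.7, -0.5, -5.6]
opening: 0.0336
grip_force: 59.9
```

Emit:
step_arm(plan=[[1, 0, 0, 0.0015, 0], [1, 0, 0, 0.003, 0], [1, 0, 0, 0.0045, 0]])

```text
time: 48.45
tool_pos: [0.6561, -0.0198, 0.1376]
tool_rot: [3.142, 0.0, 1.411]
contact_force: [0.4, -0.1, -5.4]
opening: 0.0339
grip_force: 59.9
```

Run:
```python
from h import *
import cell
s=cell.observe();print(s["tool_pos"],s["contact_force"])
c,W,C=tmap("w23");w=W*1000
k=(c["range_z"]>0)&(C[:,:,2]>-18)&(C[:,:,2]<6)&(np.hypot(C[:,:,0],C[:,:,1])<24)&(np.abs(C[:,:,1])>8);Q=C[k]
print("flange z",np.percentile(Q[:,2],[5,50,95]))
hmap(C,c["img"],(c["range_z"]>0)&(C[:,:,2]<145)&(C[:,:,2]>40),0,90,-84,84,0,1,2,st=6)
```

```text
[ 0.65612996 -0.01978025  0.13762596] [ 0.43873523 -0.14568552 -5.38790596]
48.45 [ 0.65612996 -0.01978025  0.13762596] [3.14151236e+00 1.01726315e-04 1.41078571e+00]
flange z [-6.80862823 -5.26178143 -3.49042432]
cols -84 step 6
   84  136. 136. 136. 136. 136. 136. 136. 136. 136. 136. 136. 136. 136. 136. 136. 136. 136. 136. 136o 136. 136. 136. 136. 137. 136. 136. 136. 136.
   78  136. 136. 136. 136. 136. 136. 136. 136. 136. 136. 136. 136. 136. 136. 136. 136. 136. 136. 136. 136. 136. 136. 136. 136. 136. 136. 136. 136.
   72  136. 136. 136. 136. 136. 136. 136. 136. 136. 136. 136. 136. 136. 136. 137. 136. 136. 136. 136. 136. 136. 137. 136o 136. 137. 136. 136. 136.
   66  136. 136. 136. 136. 136. 136. 136. 136. 136. 136. 136. 136. 137. 136. 136. 136. 136. 136. 136. 136. 136. 136. 136. 136. 136. 136. 137. 137.
   60  136. 136. 136. 136. 136. 136. 136. 136. 136. 136. 136. 136. 136. 136. 136. 136. 136. 136. 136. 136. 136. 136. 136. 136. 136. 136. 137. 136.
   54  136. 136. 136. 136. 136. 136. 136. 136. 136. 136. 136. 136. 136. 136. 136. 136. 136. 136. 136. 136. 137. 136. 136. 136. 137. 137
[... 634 characters left out ...]
7o 131o 106o 110o 111o 107o 114o 115o 117o 109o 110o 111o 110o 112o 117o 109o 119o 104o  83o      137. 136. 137.
   18  136. 136. 136.       83o  90o 131o 105o 112o 111o 110o 116o 117o 117o 116. 117o  99o  99o  99o  99o 106o 119o 102o  83o      137. 137. 137o
   12  136. 136. 136.  86o  86o  88o 131o 106o  99o  99o  99o  54o  54o  54o  55o  98o 106o 107o 110o 110o 107o 118o 102o  83o  86o 136. 136. 136o
    6  136. 136. 136.  87o  86o  91o 131o 106. 105o 105o 102o  54o 108o 108o 107o 107o 109o 109o 110o 111o 110o 131o 104o  83o  86o 136. 136. 136.
    0  136. 136.       86o  86o  90o 131o 105o 105. 102. 102. 124o 123o           111o 112. 109. 109. 105. 106o 131o 101o  83o  86o      136o 136.
```

Emit:
step_arm(plan=[[1, 0, 0, 0.0015, 0], [1, 0, 0, 0.003, 0]])

```text
time: 48.75
tool_pos: [0.6566, -0.0197, 0.1366]
tool_rot: [3.139, -0.0, 1.411]
contact_force: [-2.3, 0.9, 6.9]
opening: 0.0336
grip_force: 59.9
```

Emit:
step_arm(plan=[[1, 0, 0, -0.001, 0], [1, 0, 0, -0.0015, 0], [1, 0, 0, -0.0015, 0]])

```text
time: 49.12
tool_pos: [0.6567, -0.0198, 0.1374]
tool_rot: [3.139, -0.0, 1.411]
contact_force: [-1.4, 0.6, 5.3]
opening: 0.0339
grip_force: 59.9
```

Emit:
step_arm(plan=[[1, 0, 0, -0.0008, 0], [1, 0, 0, -0.0008, 0], [0.0, 0, 0, -0.0008, 0], [-0.1, 0, 0, -0.0008, 0], [-0.2, 0, 0, -0.0008, 0]])

```text
time: 49.75
tool_pos: [0.6559, -0.0199, 0.1366]
tool_rot: [-3.141, 0.0, 1.411]
contact_force: [0.2, -0.1, -0.2]
opening: 0.0537
grip_force: 0.0
```

Run:
```python
from h import *
import cell
s=cell.observe();print(s["opening"],s["contact_force"],s["tool_pos"])
c,W,C=tmap("w24")
hmap(C,c["img"],(c["range_z"]>0)&(C[:,:,2]<60)&(C[:,:,2]>-65),-20,28,-39,43,0,1,2,st=4)
```

```text
0.05371527028205954 [ 0.2388458  -0.1055722  -0.18969591] [ 0.65593693 -0.01986512  0.13659402]
49.75 [ 0.65593693 -0.01986512  0.13659402] [-3.14091629e+00  1.91982785e-04  1.41069663e+00]
cols -39 step 4
   24                                                                                                          
   20                                      -4.  -5#  -5#  -5#  -5#  -4.                                        
   16                            53o  -3.  -6. -45.  -7. -45. -44.  -6.  -5.                                   
   12  -53. -51. -48.            51o -53# -55# -57# -56# -54# -56# -55# -53#  36o  37o  38o -51. -59. -56. -49.
    8  -53. -51. -51. -50#        4.  -6#  -7#  -7#  -9#  -8#  -7#  -7#  -6#  -5.  36o -50# -50. -52. -53. -53.
    4                 -45#  -4.  -5#  -6#  -7#  -7# -13. -13.  -7#  -7#  -6#  -5#  36o -45#                    
    0                 -39#  -4.  -5#  -6#  -7#  -6#            -7#  -7#  -6#  -5#  36o -39#                    
   -4                 -36#       -5.                                          -5#  36o -34#                    
   -8                 -63#      -61# -64# -64#                     -64# -64# -61.      -62#                    
  -12                 -61.           -63# -64# -64# -64# -64# -64# -64# -63#           -61.                    
  -16                                                                                                          
  -20
```

Released: the handle is upright, and the knob-to-flange distance gives a plunger travel of about 6.5 mm. I'll withdraw straight up.

Emit:
step_arm(plan=[[-0.2, 0, 0, -0.01, 0], [-0.3, 0, 0, -0.04, 0], [-0.3, 0, 0, -0.09, 0], [-0.3, 0, 0, -0.14, 0], [-0.3, 0, 0, -0.16, 0], [-0.3, 0, 0, -0.16, 0]])

```text
time: 50.55
tool_pos: [0.6568, -0.0198, 0.2996]
tool_rot: [3.137, 0.0, 1.411]
contact_force: [-0.1, 0.3, 0.2]
opening: 0.0597
grip_force: 0.0
```

Run:
```python
from h import *
from cell import *
s=observe();print(s["time"],s["tool_pos"],s["contact_force"])
print(hand_in())
```

```text
50.55 [ 0.65680261 -0.01982402  0.29956341] [-0.13136646  0.28485357  0.21171484]
the job is handed in; nothing more can be done
None
```

The job is handed in at 50.6 s with no verdict returned: by my last wrist view and force readings, the loaded rack stands in the formerly empty dish with the handle clipped on upright (plunger about 6.5 mm), but I dropped the handle once, pushed on it with about 59 N while recovering it (which could break the 40 N limit if the gripper's body took that load), and did not re-measure every bench item at the end.

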